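Charge the temperature-logger soak block

ROBOT

A 6-joint arm with a two-finger parallel gripper is mounted at the origin on the work surface. World frame = base frame: x ahead of the robot, y to its left, z up, the work surface at z = 0. Lengths are in m, angles in rad, forces in N, time in s.
With the tool pointing down it reaches from about 0.425 to 0.95 m from the base axis. Payload 3.5 kg.
Tool frame: the origin (TCP) lies on the centre line of the jaws, within the pads' length; the fingertips stand 11 mm ahead of it and the grasp point (between the pads) lies 8 mm behind it; y points along the fingers, x is the direction in which the jaws open and shut, and the axes are right-handed (so a half turn about y gives the same grasp; the last joint's range is limited). The gripper opens to 85 mm and grips with 20 to 120 N. Pads are 22 mm wide; open, the fingers measure 114 mm over their backs; the gripper's body (76 mm by 85 mm) begins 54 mm behind the grasp point. The pads swing forward as they close: fully open they stand 13 mm farther back than shut.
Start: joints at [1.106, 0.286, 1.577, -0, 1.279, -0.15], TCP at [0.209, 0.642, 0.242] pointing down, gripper open.
Joint ranges: [-2.77, 2.77], [-0.9, 2.22], [0.21, 2.48], [-1.53, 4.67], [0.24, 2.81], [-2.84, 2.84]. Speed limits (rad/s): [2.79, 2.79, 3.14, 3.14, 3.14, 3.14].

INTERFACE

Orientations are given as a unit quaternion [x, y, z, w].
In Python, from plant import get_state, read_camera, sign_off gives the robot as it stands.
- The arm moves only by the shell command python3 -m inch 'ROWS' [FORCE]. ROWS is JSON, a list of rows, each an object of numbers: "ax", "ay", "az": the turn, a rotation vector about the tool's x, y, z in rad; "x", "y", "z": the shift along the tool's x, y, z in mm; "hand": the closure, from -1 (fully open) to 1 (shut). In form: [{"ax": .., "ay": .., "az": .., "x": .., "y": .., "z": .., "hand": ..}, ...]. A call has 1 to 5 rows; each row shifts and turns the commanded pose from where the row before left it, along the tool's axes as they then stand; what a row does not reach is not made up. A row lasts 1/12 s, in which the tool goes at most 41.7 mm and 7.16 degrees, less where a joint would pass 70% of its speed; a pose out of reach is approached as far as the arm can. A call with a gripper value outside its range is refused whole. The fingers move at their own pace and stop on an object; FORCE is the grip in N (left out, the last holds). Time passes only in rows, so rows that do not move let the fingers close. It gives the time, the measured TCP pose, the force and the opening at its end, in the units of the state.
- get_state(): the state, without advancing time (a new reading comes with each control period).
- read_camera(name): name is "side" or "top"; returns a dict with "img" (480x640x3 uint8, red, green, blue), "fov_y" (degrees; the focal length in pixels is half the picture's height over the tangent of half this angle, whatever the lens; pixels are square), "cx", "cy" (the principal point, pixels), "T" (4x4, takes a point from camera to world coordinates). Camera axes: x right, y down, z forward; pixel columns grow to the right and rows downward; lengths in m; the calibration is good to about 2 mm. A picture is of the moment at which its call begins. There is no depth.
- sign_off(): hands the job in, once; it reports no verdict.
The state is a dict: "time": time; "qpos": joint angles; "dq": joint speeds; "joint_efforts": joint torques, N m; "eef_pos": TCP position; "tcp_rot": TCP orientation; "contact_force": force on the tool from outside, world axes, zero at the start; "wrist_torque": the same for the moment, N m; "opening": opening from 0.0 (shut) to 1.0 (fully open).
Only numpy, scipy, OpenCV 4.12 (cv2) and the standard library are available. Lean on these libraries where they do the work, as an engineer would, in place of code of your own. Each camera call takes 0.05 s, during which the arm holds its last target. There are 200 camera calls.

TASK

Charge the soak block with today's temperature loggers. Swing its clamp lever fully open, lay each white logger stick centred in a socket of its own and pour all the blue logger tags from the steel beaker into the well, in either order; then swing the lever fully shut over them and leave the empty beaker standing upright on the bench. Leave the other instruments on the bench where they are.

Things in the scene. Friction and masses are not known exactly. Their poses are not given: they have to be found in the camera images.
- block: soak block: fixed aluminium, 130 (its x) by 280 (y) by 67 mm high, front (-x) to the robot. Origin: centre of underside. Right part (y -140 to +42 mm): three sockets along x, crossed by a 54 mm wide finger channel (x -27 to +27, floor at z 25 mm), so a stick rests on its two ends and fingers fit down beside its middle; peaked ridges (to z 65 mm) guide it in. Left part: the well
- slot0 (a point): centre of the floor of the right-hand socket, at block x 0, y -106 mm, 45 mm above the bench: a groove 30 mm wide along block x, open at top and ends. Axes as the block's. A stick lies on this floor along the socket, its middle within 25 mm of this point, so that both its ends are borne. The lever's clamp pad passes 2 mm above a stick that lies flat
- slot1 (a point): the same for the middle socket, at block y -54 mm, 52 mm from slot0
- slot2 (a point): the same for the left-hand socket, at block y -2 mm, 52 mm from slot1; the well's wall begins 44 mm to its left
- well (a point): centre of the floor of the well, at block x 0, y +90 mm, 10 mm above the bench: a pocket 104 mm (block x) by 80 mm (block y), 56 mm deep, its rim 66 mm above the bench. Axes as the block's. The lever's cover plate closes it
- lever (a joint): clamp lever, a steel bail hinged at the back of the block on an axis along block y at block x = +85 mm, z = 75 mm. Rad: 0 fully shut (level over the block), pi/2 upright, 1.9 open stop, leaning back. A stiff friction hinge (0.5 N m) holds it at any angle. Fully open: past 1.45; fully shut: below 0.06. It cannot shut on a stick or tag that stands too high. Starts shut or a little raised
- lever_bar (a point): middle of the lever's hand bar, a round bar 12 mm thick (14 mm over the red grip, 130 mm long, at its middle) along block y, 190 mm from the hinge axis; moves with the lever. Shut, it is 75 mm above the bench and 40 mm in front of the block, with nothing beside the red grip: pinch it from above across the bar; it turns in the fingers as the lever swings
- stick_a: a logger stick: a white bar 120 mm (its x) by 22 by 22 mm with an orange end and a steel end, 110 g; may be absent. Origin: the centre of the bar. Any side may be up, either end may point either way. Lies on the fixed grey mat (240 by 170 by 3 mm) at the start, long side roughly along world y
- stick_b: a logger stick: a white bar 120 mm (its x) by 22 by 22 mm with an orange end and a steel end, 110 g; may be absent. Origin: the centre of the bar. Any side may be up, either end may point either way. Lies on the fixed grey mat (240 by 170 by 3 mm) at the start, long side roughly along world y
- stick_c: a logger stick: a white bar 120 mm (its x) by 22 by 22 mm with an orange end and a steel end, 110 g; may be absent. Origin: the centre of the bar. Any side may be up, either end may point either way. Lies on the fixed grey mat (240 by 170 by 3 mm) at the start, long side roughly along world y
- tag_1: a blue logger tag, a chunky block 24 (its x) by 20 (y) by 16 mm (z), 14 g; may be absent. Origin: centre of its underside face. In the beaker at the start
- tag_2: a blue logger tag, a chunky block 24 (its x) by 20 (y) by 16 mm (z), 14 g; may be absent. Origin: centre of its underside face. In the beaker at the start
- tag_3: a blue logger tag, a chunky block 24 (its x) by 20 (y) by 16 mm (z), 14 g; may be absent. Origin: centre of its underside face. In the beaker at the start
- tag_4: a blue logger tag, a chunky block 24 (its x) by 20 (y) by 16 mm (z), 14 g; may be absent. Origin: centre of its underside face. In the beaker at the start
- tag_5: a blue logger tag, a chunky block 24 (its x) by 20 (y) by 16 mm (z), 14 g; may be absent. Origin: centre of its underside face. In the beaker at the start
- tag_6: a blue logger tag, a chunky block 24 (its x) by 20 (y) by 16 mm (z), 14 g; may be absent. Origin: centre of its underside face. In the beaker at the start
- beaker: the straight steel beaker, 62 mm outside diameter, 90 mm high, wall 3.5 mm, 160 g, holding the tags at the start. Origin: centre of its underside, z along its axis to the mouth
- beaker_rim (a point): centre of the beaker's mouth, 90 mm above its underside
- meter_orange: orange hand-held meter lying on its back, 150 (its x) by 72 by 34 mm, far side of the bench; leave it alone
- meter_blue: blue hand-held meter lying on its back, 150 (its x) by 72 by 34 mm, near the robot; leave it alone
- hygrometer: white standing hygrometer 30 (its x) by 85 by 78 mm high, on the beaker's side of the bench; leave it alone
- mug: white mug 80 mm across, 90 mm high; leave it alone
- screwdriver: orange-handled screwdriver 190 mm long (its x); leave it alone
- insert: round aluminium calibrator insert 60 mm across, 55 mm high; leave it alone

How it is judged:
On the way, in this order (a step that is already met when the one before it is completed fails the run):
1. the clamp lever is swung fully open (value of joint lever above 1.45 rad), for 0.2 s.
2. the beaker is tipped over the well, lever open (angle between beaker's own z axis and vertical above 0.9 rad and horizontal distance between beaker_rim and well below 0.1 m and height (world z) of beaker_rim above 0.08 m and value of joint lever above 1.2 rad), for 0.1 s.
3. every stick lies in a socket and every tag is in the well, lever still open (((x of stick_a in the frame of slot0 between -0.025 and 0.025 m and y of stick_a in the frame of slot0 between -0.008 and 0.008 m and z of stick_a in the frame of slot0 between 0.005 and 0.017 m and angle between the x axis of stick_a and the x axis of block, either way round below 0.15 rad) or (x of stick_a in the frame of slot1 between -0.025 and 0.025 m and y of stick_a in the frame of slot1 between -0.008 and 0.008 m and z of stick_a in the frame of slot1 between 0.005 and 0.017 m and angle between the x axis of stick_a and the x axis of block, either way round below 0.15 rad) or (x of stick_a in the frame of slot2 between -0.025 and 0.025 m and y of stick_a in the frame of slot2 between -0.008 and 0.008 m and z of stick_a in the frame of slot2 between 0.005 and 0.017 m and angle between the x axis of stick_a and the x axis of block, either way round below 0.15 rad)) and ((x of stick_b in the frame of slot0 between -0.025 and 0.025 m and y of stick_b in the frame of slot0 between -0.008 and 0.008 m and z of stick_b in the frame of slot0 between 0.005 and 0.017 m and angle between the x axis of stick_b and the x axis of block, either way round below 0.15 rad) or (x of stick_b in the frame of slot1 between -0.025 and 0.025 m and y of stick_b in the frame of slot1 between -0.008 and 0.008 m and z of stick_b in the frame of slot1 between 0.005 and 0.017 m and angle between the x axis of stick_b and the x axis of block, either way round below 0.15 rad) or (x of stick_b in the frame of slot2 between -0.025 and 0.025 m and y of stick_b in the frame of slot2 between -0.008 and 0.008 m and z of stick_b in the frame of slot2 between 0.005 and 0.017 m and angle between the x axis of stick_b and the x axis of block, either way round below 0.15 rad)) and ((x of stick_c in the frame of slot0 between -0.025 and 0.025 m and y of stick_c in the frame of slot0 between -0.008 and 0.008 m and z of stick_c in the frame of slot0 between 0.005 and 0.017 m and angle between the x axis of stick_c and the x axis of block, either way round below 0.15 rad) or (x of stick_c in the frame of slot1 between -0.025 and 0.025 m and y of stick_c in the frame of slot1 between -0.008 and 0.008 m and z of stick_c in the frame of slot1 between 0.005 and 0.017 m and angle between the x axis of stick_c and the x axis of block, either way round below 0.15 rad) or (x of stick_c in the frame of slot2 between -0.025 and 0.025 m and y of stick_c in the frame of slot2 between -0.008 and 0.008 m and z of stick_c in the frame of slot2 between 0.005 and 0.017 m and angle between the x axis of stick_c and the x axis of block, either way round below 0.15 rad)) and x of tag_1 in the frame of well between -0.057 and 0.057 m and y of tag_1 in the frame of well between -0.045 and 0.045 m and z of tag_1 in the frame of well between -0.005 and 0.055 m and x of tag_2 in the frame of well between -0.057 and 0.057 m and y of tag_2 in the frame of well between -0.045 and 0.045 m and z of tag_2 in the frame of well between -0.005 and 0.055 m and x of tag_3 in the frame of well between -0.057 and 0.057 m and y of tag_3 in the frame of well between -0.045 and 0.045 m and z of tag_3 in the frame of well between -0.005 and 0.055 m and x of tag_4 in the frame of well between -0.057 and 0.057 m and y of tag_4 in the frame of well between -0.045 and 0.045 m and z of tag_4 in the frame of well between -0.005 and 0.055 m and x of tag_5 in the frame of well between -0.057 and 0.057 m and y of tag_5 in the frame of well between -0.045 and 0.045 m and z of tag_5 in the frame of well between -0.005 and 0.055 m and x of tag_6 in the frame of well between -0.057 and 0.057 m and y of tag_6 in the frame of well between -0.045 and 0.045 m and z of tag_6 in the frame of well between -0.005 and 0.055 m and value of joint lever above 1.2 rad), for 0.2 s.
At the end, for the whole second after the job is handed in: Each stick lies flat in its own socket (middle within 25 mm along, 8 mm across, 6 mm of the floor, 0.15 rad of its line), each tag is in the well below the cover, the lever is shut (under 0.06 rad), the beaker stands upright on the bench, all at rest (((x of stick_a in the frame of slot0 between -0.025 and 0.025 m and y of stick_a in the frame of slot0 between -0.008 and 0.008 m and z of stick_a in the frame of slot0 between 0.005 and 0.017 m and angle between the x axis of stick_a and the x axis of block, either way round below 0.15 rad) or (x of stick_a in the frame of slot1 between -0.025 and 0.025 m and y of stick_a in the frame of slot1 between -0.008 and 0.008 m and z of stick_a in the frame of slot1 between 0.005 and 0.017 m and angle between the x axis of stick_a and the x axis of block, either way round below 0.15 rad) or (x of stick_a in the frame of slot2 between -0.025 and 0.025 m and y of stick_a in the frame of slot2 between -0.008 and 0.008 m and z of stick_a in the frame of slot2 between 0.005 and 0.017 m and angle between the x axis of stick_a and the x axis of block, either way round below 0.15 rad)) and ((x of stick_b in the frame of slot0 between -0.025 and 0.025 m and y of stick_b in the frame of slot0 between -0.008 and 0.008 m and z of stick_b in the frame of slot0 between 0.005 and 0.017 m and angle between the x axis of stick_b and the x axis of block, either way round below 0.15 rad) or (x of stick_b in the frame of slot1 between -0.025 and 0.025 m and y of stick_b in the frame of slot1 between -0.008 and 0.008 m and z of stick_b in the frame of slot1 between 0.005 and 0.017 m and angle between the x axis of stick_b and the x axis of block, either way round below 0.15 rad) or (x of stick_b in the frame of slot2 between -0.025 and 0.025 m and y of stick_b in the frame of slot2 between -0.008 and 0.008 m and z of stick_b in the frame of slot2 between 0.005 and 0.017 m and angle between the x axis of stick_b and the x axis of block, either way round below 0.15 rad)) and ((x of stick_c in the frame of slot0 between -0.025 and 0.025 m and y of stick_c in the frame of slot0 between -0.008 and 0.008 m and z of stick_c in the frame of slot0 between 0.005 and 0.017 m and angle between the x axis of stick_c and the x axis of block, either way round below 0.15 rad) or (x of stick_c in the frame of slot1 between -0.025 and 0.025 m and y of stick_c in the frame of slot1 between -0.008 and 0.008 m and z of stick_c in the frame of slot1 between 0.005 and 0.017 m and angle between the x axis of stick_c and the x axis of block, either way round below 0.15 rad) or (x of stick_c in the frame of slot2 between -0.025 and 0.025 m and y of stick_c in the frame of slot2 between -0.008 and 0.008 m and z of stick_c in the frame of slot2 between 0.005 and 0.017 m and angle between the x axis of stick_c and the x axis of block, either way round below 0.15 rad)) and x of tag_1 in the frame of well between -0.057 and 0.057 m and y of tag_1 in the frame of well between -0.045 and 0.045 m and z of tag_1 in the frame of well between -0.005 and 0.055 m and x of tag_2 in the frame of well between -0.057 and 0.057 m and y of tag_2 in the frame of well between -0.045 and 0.045 m and z of tag_2 in the frame of well between -0.005 and 0.055 m and x of tag_3 in the frame of well between -0.057 and 0.057 m and y of tag_3 in the frame of well between -0.045 and 0.045 m and z of tag_3 in the frame of well between -0.005 and 0.055 m and x of tag_4 in the frame of well between -0.057 and 0.057 m and y of tag_4 in the frame of well between -0.045 and 0.045 m and z of tag_4 in the frame of well between -0.005 and 0.055 m and x of tag_5 in the frame of well between -0.057 and 0.057 m and y of tag_5 in the frame of well between -0.045 and 0.045 m and z of tag_5 in the frame of well between -0.005 and 0.055 m and x of tag_6 in the frame of well between -0.057 and 0.057 m and y of tag_6 in the frame of well between -0.045 and 0.045 m and z of tag_6 in the frame of well between -0.005 and 0.055 m and linear speed of each of stick_a, stick_b, stick_c, tag_1, tag_2, tag_3, tag_4, tag_5, tag_6, beaker below 0.02 m/s and value of joint lever below 0.06 rad and angle between beaker's own z axis and vertical below 0.1 rad and height (world z) of beaker between -0.006 and 0.006 m); the robot touches nothing.
It fails at once if one of the other instruments or tools on the bench is shifted by more than 3 cm (distance of any of meter_orange, meter_blue, hygrometer, mug, screwdriver, insert from where it was at the start of the episode above 0.03 m).
Of stick_a, stick_b, stick_c only 2 to 3 are there at a start; the rules pass over those that are not, and their reading is None.
Of tag_5, tag_6 only 1 to 2 are there at a start; the rules pass over those that are not, and their reading is None.
At some moment in a run one of stick_a, stick_b, stick_c may be knocked a few centimetres aside while the robot is not near it.
Once in a run the grip may slacken for a moment while it holds something.
It also fails if it takes over 210 s, if anything falls off the work surface, if the arm or the gripper's body presses on something with over 40 N, if the wrist force passes 120 N, or if a joint passes its speed limit or range.

## Working session

There is one attempt and no reset: what is moved stays moved. The work goes in short steps, Python scripts to look and compute and a shell command to move; the robot and the scene stay as the last step left them, time stands still between calls to the robot, and variables do not carry over. Pictures are saved under pics/ and viewed, about 12 in all and at most 16, crops included, and the job is handed in when it is done.

```bash
ls; mkdir -p pics
cat > h.py <<'E'
import numpy as np, cv2
from plant import get_state, read_camera
from scipy.spatial.transform import Rotation as R
def cam(n, save=None):
    c=read_camera(n); c['f']=240/np.tan(np.radians(c['fov_y'])/2)
    if save: cv2.imwrite('pics/'+save, cv2.cvtColor(c['img'],cv2.COLOR_RGB2BGR))
    return c
def ray(c,u,v):
    d=np.array([(u-c['cx'])/c['f'],(v-c['cy'])/c['f'],1]); T=np.array(c['T'])
    return T[:3,3],T[:3,:3]@d
def onz(c,u,v,z):
    o,d=ray(c,u,v); return o+d*(z-o[2])/d[2]
def proj(c,p):
    T=np.array(c['T']); q=T[:3,:3].T@(np.array(p)-T[:3,3]); return q[:2]/q[2]*c['f']+[c['cx'],c['cy']]
def st():
    s=get_state(); r=R.from_quat(s['tcp_rot']).as_matrix()
    print('t',round(s['time'],2),'p',np.round(s['eef_pos'],4),'op',round(s['opening'],3),'F',np.round(s['contact_force'],1),'q',np.round(s['qpos'],2)); print(np.round(r,3).tolist())
    return s,r
def go(p,Rt=None):
    "print shift in tool axes (mm) and rotvec in tool axes to reach p"
    s=get_state(); r=R.from_quat(s['tcp_rot']).as_matrix()
    print('shift mm',np.round(r.T@(np.array(p)-s['eef_pos'])*1000,1), '' if Rt is None else ('rotvec',np.round(R.from_matrix(r.T@Rt).as_rotvec(),3)))
E
python3 - <<'E'
from h import *
st()
for n in('top','side'):
    c=cam(n,n+'0.png'); print(n,c['fov_y'],c['cx'],c['cy'],c['img'].shape,np.round(c['T'],3).tolist())
E
```

```text
pics
t 0.0 p [0.2087 0.6413 0.2409] op 0.999 F [ 0.3 -0.2  0.4] q [ 1.11  0.29  1.58 -0.    1.28 -0.15]
[[0.31, -0.001, -0.951], [0.951, -0.002, 0.31], [-0.002, -1.0, 0.0]]
top 42.66180839732525 317.24172321124536 245.31567991436543 (480, 640, 3) [[-0.004, -0.998, 0.058, 0.492], [-1.0, 0.003, -0.008, -0.016], [0.007, -0.058, -0.998, 1.331], [0.0, 0.0, 0.0, 1.0]]
side 46.21182352944593 319.1813334638082 241.6374608491301 (480, 640, 3) [[-0.995, -0.074, 0.066, 0.509], [-0.099, 0.719, -0.688, 0.807], [0.004, -0.691, -0.723, 0.953], [0.0, 0.0, 0.0, 1.0]]
```

View both.

View pics/top0.png

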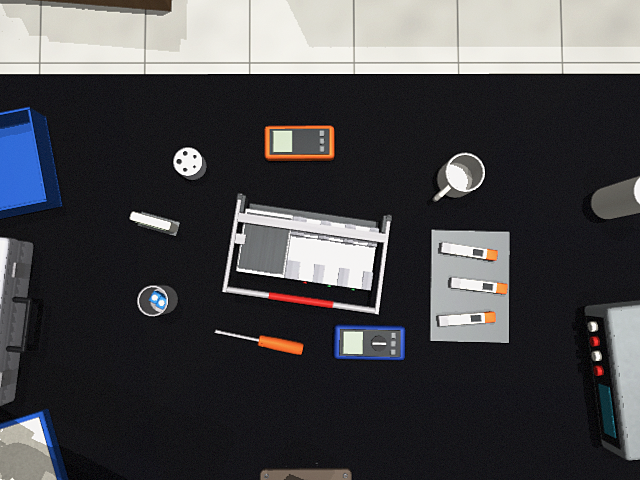

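View pics/side0.png

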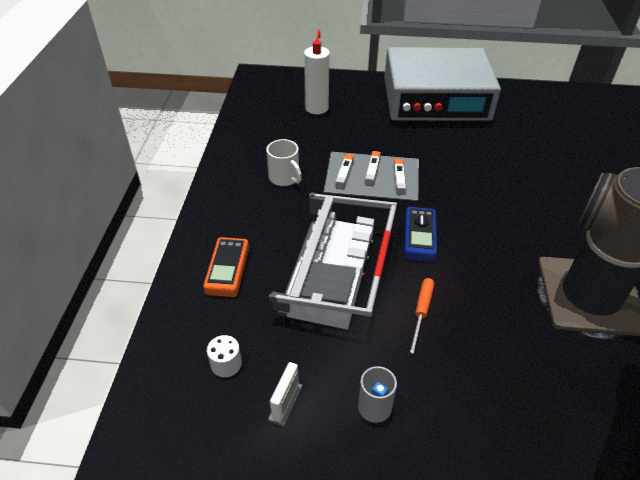

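```bash
cat >> h.py <<'E'
def tri(c1,p1,c2,p2):
    o1,d1=ray(c1,*p1); o2,d2=ray(c2,*p2)
    A=np.stack([d1,-d2],1); s=np.linalg.lstsq(A,o2-o1,rcond=None)[0]
    a,b=o1+d1*s[0],o2+d2*s[1]; return (a+b)/2,np.linalg.norm(a-b)
def blobs(m,amin=30):
    n,l,s,ce=cv2.connectedComponentsWithStats(m.astype(np.uint8)); return [(l==i) for i in range(1,n) if s[i,4]>=amin]
def rect(m):
    p=np.argwhere(m)[:,::-1].astype(np.float32); return cv2.minAreaRect(p), p.mean(0)
def hsv(c): return cv2.cvtColor(c['img'],cv2.COLOR_RGB2HSV).astype(int)
def redends(c):
    h=hsv(c); m=((h[...,0]<4)|(h[...,0]>175))&(h[...,1]>180)&(h[...,2]>90)
    b=max(blobs(m),key=lambda b:b.sum() if True else 0); (ce,wh,an),mu=rect(b)
    p=np.argwhere(b)[:,::-1]; _,_,vt=np.linalg.svd(p-p.mean(0),full_matrices=False); t=(p-p.mean(0))@vt[0]
    e=[p.mean(0)+vt[0]*t.min(),p.mean(0)+vt[0]*t.max()]; return sorted(e,key=lambda q:tuple(q)),mu,b.sum()
E
python3 - <<'E'
from h import *
t=cam('top');s=cam('side')
a=redends(t);b=redends(s); print(a,b)
print('bar mid',tri(t,a[1],s,b[1]))
et=sorted(a[0],key=lambda q:q[0]); es=sorted(b[0],key=lambda q:-q[1])
P=[tri(t,x,s,y) for x,y in zip(et,es)]; print(P, P[0][0]-P[1][0])
# sticks
h=hsv(t); roi=np.zeros(h.shape[:2],bool); roi[225:350,425:515]=1
m=roi&((h[...,2]>200)|((h[...,1]>150)&(h[...,2]>120)))
for bl in blobs(m,100):
    (ce,wh,an),mu=rect(bl); bx=[onz(t,*q,.025)[:2] for q in cv2.boxPoints((ce,wh,an))]
    print('stick',np.round(ce,1),wh,an,onz(t,*ce,.025).round(4),np.round(bx,3).tolist())
g=cv2.cvtColor(t['img'],cv2.COLOR_RGB2GRAY)
print(cv2.HoughCircles(g[270:330,120:200],cv2.HOUGH_GRADIENT,1,20,param1=100,param2=12,minRadius=12,maxRadius=22))
cv2.imwrite('pics/crop1.png',np.vstack([cv2.resize(cv2.cvtColor(t['img'][180:330,205:405],cv2.COLOR_RGB2BGR),None,fx=4,fy=4,interpolation=cv2.INTER_CUBIC)]))
cv2.imwrite('pics/crop2.png',cv2.resize(cv2.cvtColor(t['img'][200:330,120:250],cv2.COLOR_RGB2BGR),None,fx=4,fy=4))
E
```

```text
([array([268.5580783, 295.0317605]), array([331.81740196, 304.25269595])], array([300.00485, 299.61557], dtype=float32), np.int64(411)) ([array([376.56995845, 276.19541442]), array([387.16251444, 231.03812105])], array([381.9327 , 253.33333], dtype=float32), np.int64(327))
bar mid (array([0.45458257, 0.00974846, 0.09411264]), np.float64(0.00018737830340129032))
[(array([0.46390823, 0.07277415, 0.09389835]), np.float64(3.249277638946146e-05)), (array([ 0.44511404, -0.05389697,  0.09692113]), np.float64(6.986898387152291e-05))] [ 0.01879419  0.12667112 -0.00302278]
stick [469.2 251.2] (56.02573013305664, 10.335748672485352) 8.583621978759766 [ 0.5538 -0.3496  0.025 ] [[0.552, -0.289], [0.574, -0.292], [0.556, -0.41], [0.534, -0.407]]
stick [479.  285.5] (55.98061752319336, 10.161870956420898) 6.483074188232422 [ 0.4808 -0.369   0.025 ] [[0.477, -0.309], [0.498, -0.311], [0.485, -0.43], [0.463, -0.427]]
stick [467.1 318.4] (10.393341064453125, 56.072998046875) 86.00909423828125 [ 0.4114 -0.3425  0.025 ] [[0.418, -0.283], [0.426, -0.401], [0.404, -0.402], [0.397, -0.284]]
[[[31.5 30.5 15.1]]]
```

View pics/crop1.png

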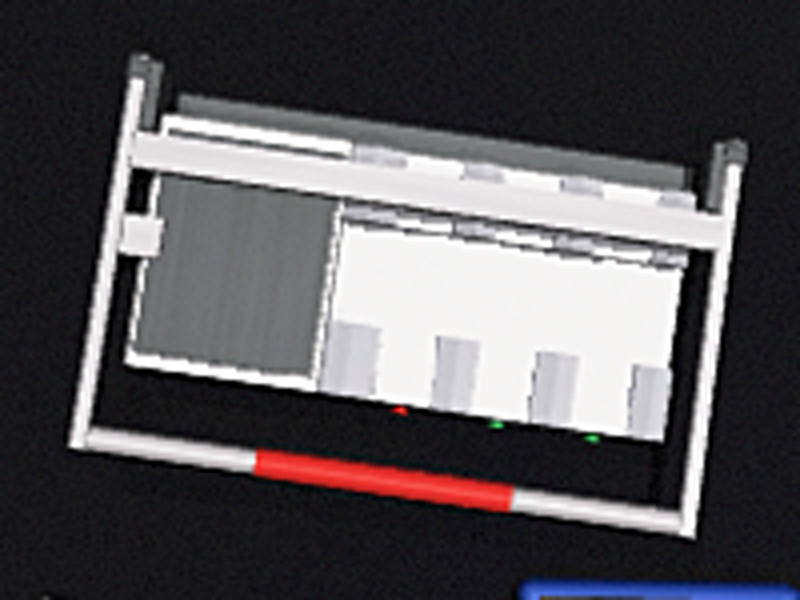

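View pics/crop2.png

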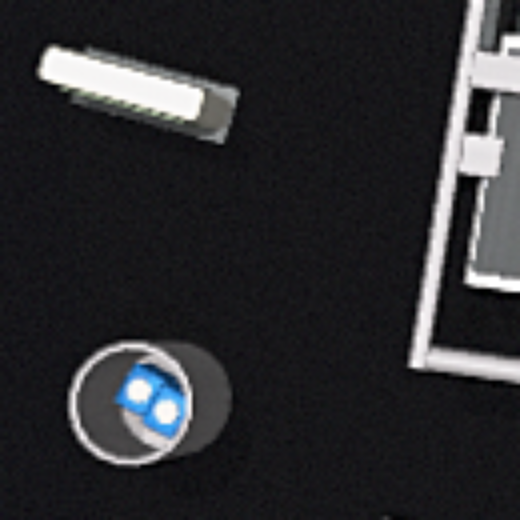

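```bash
python3 -m inch '[{"ay":0.117},{"ay":0.117},{"ay":0.117},{"ay":0.117},{"ay":0.117}]' ; python3 -m inch '[{"ay":0.117},{"ay":0.117},{"ay":0.117},{"ay":0.117},{"ay":0.117}]'; python3 -m inch '[{"ay":0.117},{"ay":0.117},{}]'
python3 - <<'E'
from h import *
t=cam('top')
yaw=-0.147; X=np.array([np.cos(yaw),np.sin(yaw)]);Y=np.array([-X[1],X[0]])
for nm,(u,v),b in [('FL',(127,362),(-65,140)),('FR',(662,440),(-65,-140)),('well/sock front',(315,388),(-65,42))]:
    p=onz(t,u/4+205,v/4+180,.0665); o=p[:2]-X*b[0]/1e3-Y*b[1]/1e3; print(nm,p.round(4),'origin',o.round(4))
for z in(.09,): print('beaker',onz(t,120+130.5/4,200+403/4,z), onz(t,151.5,300.5,z))
b=onz(t,216,331,.01);print('screwdriver',b)
st(); 
Rt=np.array([[X[0],0,X[1]*-1*-1],[X[1],0,-X[0]],[0,-1,0]]).astype(float)
Rt[:,2]=np.cross(Rt[:,0],Rt[:,1]); go([.4546,.0097,.2],Rt)
E
```

```text
FL [0.5137 0.1401 0.0665] origin [ 0.5575 -0.008 ]
FR [ 0.4727 -0.1344  0.0665] origin [ 0.5576 -0.0054]
well/sock front [0.5001 0.0436 0.0665] origin [ 0.5582 -0.0075]
beaker [0.45327079 0.30563408 0.09      ] [0.45377989 0.30789379 0.09      ]
screwdriver [0.38595668 0.19072609 0.01      ]
t 0.25 p [0.2088 0.6416 0.2416] op 0.999 F [0.4 0.4 0.4] q [ 1.11  0.29  1.58  0.    1.28 -0.15]
[[0.31, -0.001, -0.951], [0.951, -0.001, 0.31], [-0.001, -1.0, 0.0]]
shift mm [-524.7   42.1 -429.3] ('rotvec', array([ 1.000e-03,  1.403e+00, -1.000e-03]))validation failed for argument at $[0]...
validation failed for argument at $[0]...
validation failed for argument at $[0]...
```

```bash
python3 -m inch '[{"ax":0,"ay":0.117,"az":0,"x":0,"y":0,"z":0,"hand":-1}]'
```

```text
time: 0.33
eef_pos: [0.2089, 0.6417, 0.2419]
tcp_rot: [0.596, 0.381, -0.381, -0.596]
contact_force: [-0.2, 0.3, -0.4]
opening: 1.001
```

```bash
python3 -m inch '[{"ax":0,"ay":0.117,"az":0,"x":0,"y":0,"z":-40,"hand":-1},{"ax":0,"ay":0.117,"az":0,"x":0,"y":0,"z":0,"hand":-1},{"ax":0,"ay":0.117,"az":0,"x":0,"y":0,"z":0,"hand":-1}]'
python3 - <<'E'
from h import *
st()
E
```

```text
time: 0.58
eef_pos: [0.2468, 0.6244, 0.2421]
tcp_rot: [0.654, 0.269, -0.269, -0.654]
contact_force: [-1.4, -0.2, -0.3]
opening: 0.996
t 0.58 p [0.2468 0.6244 0.2421] op 0.996 F [-1.4 -0.2 -0.3] q [ 1.04  0.28  1.59 -0.    1.28  0.26]
[[0.711, 0.0, -0.703], [0.703, -0.0, 0.711], [-0.0, -1.0, -0.0]]
```

```bash
python3 -m inch '[{"ax":0,"ay":0.117,"az":0,"x":0,"y":0,"z":0,"hand":-1},{"ax":0,"ay":0.117,"az":0,"x":0,"y":0,"z":0,"hand":-1},{"ax":0,"ay":0.117,"az":0,"x":0,"y":0,"z":0,"hand":-1},{"ax":0,"ay":0.117,"az":0,"x":0,"y":0,"z":0,"hand":-1},{"ax":0,"ay":0.117,"az":0,"x":0,"y":0,"z":0,"hand":-1}]'; python3 -m inch '[{"ax":0,"ay":0.117,"az":0,"x":0,"y":0,"z":0,"hand":-1},{"ax":0,"ay":0.117,"az":0,"x":0,"y":0,"z":0,"hand":-1},{"ax":0,"ay":0.117,"az":0,"x":0,"y":0,"z":0,"hand":-1},{"ax":0,"ay":0,"az":0,"x":0,"y":0,"z":0,"hand":-1}]'
cat >> h.py <<'E'
O=np.array([.5577,-.0065]); yaw=-.147; BX=np.array([np.cos(yaw),np.sin(yaw)]); BY=np.array([-BX[1],BX[0]])
def blk(x,y,z): return np.r_[O+BX*x+BY*y,z]
def down(az):
    r=np.zeros((3,3)); r[:2,0]=np.cos(az),np.sin(az); r[2,1]=-1; r[:,2]=np.cross(r[:,0],r[:,1]); return r
E
python3 - <<'E'
from h import *
st(); go([.4546,.0097,.2],down(-.147))
E
```

```text
time: 1.0
eef_pos: [0.2453, 0.625, 0.2421]
tcp_rot: [0.704, 0.069, -0.07, -0.704]
contact_force: [-1.2, 0.3, 0.8]
opening: 1.002
time: 1.33
eef_pos: [0.2452, 0.625, 0.2421]
tcp_rot: [0.705, -0.053, 0.053, -0.705]
contact_force: [0.2, -0.1, 0.5]
opening: 0.999
t 1.33 p [0.2452 0.625  0.2421] op 0.999 F [ 0.2 -0.1  0.5] q [1.05 0.28 1.59 0.   1.28 1.2 ]
[[0.989, -0.0, 0.149], [-0.149, -0.0, 0.989], [-0.0, -1.0, -0.0]]
shift mm [ 299.    42.3 -577.1] ('rotvec', array([ 0.   , -0.003, -0.   ]))
```

```bash
for i in 1 2 3 4; do python3 -m inch '[{"ax":0,"ay":0,"az":0,"x":15,"y":0,"z":-29,"hand":-1},{"ax":0,"ay":0,"az":0,"x":15,"y":0,"z":-29,"hand":-1},{"ax":0,"ay":0,"az":0,"x":15,"y":0,"z":-29,"hand":-1},{"ax":0,"ay":0,"az":0,"x":15,"y":0,"z":-29,"hand":-1},{"ax":0,"ay":0,"az":0,"x":15,"y":0,"z":-29,"hand":-1}]' | head -2; done
python3 - <<'E'
from h import *
st(); go([.4546,.0097,.086],down(-.147))
E
```

```text
time: 1.75
eef_pos: [0.2982, 0.4692, 0.2422]
time: 2.17
eef_pos: [0.351, 0.3147, 0.2424]
time: 2.58
eef_pos: [0.4038, 0.1602, 0.2425]
time: 3.0
eef_pos: [0.4567, 0.0056, 0.2426]
t 3.0 p [0.4567 0.0056 0.2426] op 1.0 F [ 1.2 -0.1  0.7] q [-0.21 -0.21  2.09  0.    1.26 -0.07]
[[0.99, 0.001, 0.144], [-0.144, -0.0, 0.99], [0.001, -1.0, 0.0]]
shift mm [ -2.8 156.6   3.8] ('rotvec', array([-0.   ,  0.002,  0.001]))
```

```bash
python3 -m inch '[{"ax":0,"ay":0.002,"az":0,"x":-3,"y":20,"z":4,"hand":0.1},{"ax":0,"ay":0,"az":0,"x":0,"y":25,"z":0,"hand":0.1},{"ax":0,"ay":0,"az":0,"x":0,"y":25,"z":0,"hand":0.1},{"ax":0,"ay":0,"az":0,"x":0,"y":25,"z":0,"hand":0.1},{"ax":0,"ay":0,"az":0,"x":0,"y":0,"z":0,"hand":0.1}]' 40; python3 -m inch '[{"ax":0,"ay":0,"az":0,"x":0,"y":25,"z":0,"hand":0.1},{"ax":0,"ay":0,"az":0,"x":0,"y":25,"z":0,"hand":0.1},{"ax":0,"ay":0,"az":0,"x":0,"y":12,"z":0,"hand":0.1},{"ax":0,"ay":0,"az":0,"x":0,"y":0,"z":0,"hand":0.1},{"ax":0,"ay":0,"az":0,"x":0,"y":0,"z":0,"hand":0.1}]'
python3 - <<'E'
from h import *
st(); go([.4546,.0097,.086],down(-.147)); cam('side','side1.png')
E
```

```text
time: 3.42
eef_pos: [0.4504, 0.0121, 0.1422]
tcp_rot: [-0.705, 0.056, -0.048, 0.706]
contact_force: [-0.0, 0.2, -0.6]
opening: 0.444
time: 3.83
eef_pos: [0.4545, 0.0116, 0.0861]
tcp_rot: [0.705, -0.052, 0.053, -0.705]
contact_force: [-0.2, 0.3, -0.6]
opening: 0.452
t 3.83 p [0.4545 0.0116 0.0861] op 0.452 F [-0.2  0.3 -0.6] q [-0.2  -0.01  2.22 -0.    0.93 -0.05]
[[0.989, 0.0, 0.148], [-0.148, -0.0, 0.989], [0.0, -1.0, -0.0]]
shift mm [ 0.4  0.1 -1.8] ('rotvec', array([ 0.   , -0.001,  0.   ]))
```

View pics/side1.png

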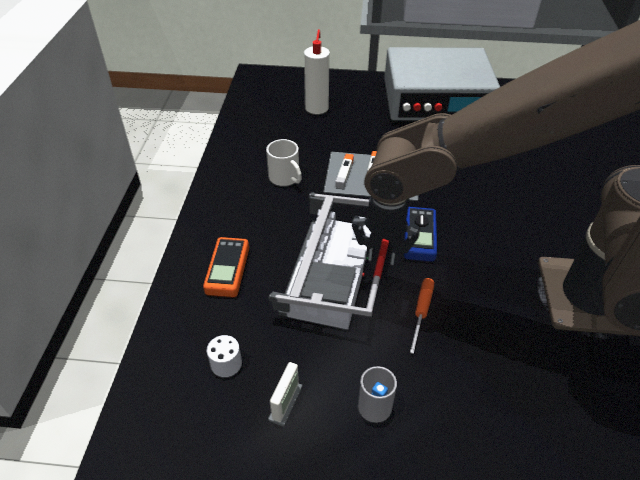

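```bash
for i in 1 2; do python3 -m inch '[{"ax":0,"ay":0,"az":0,"x":0,"y":0,"z":0,"hand":1},{"ax":0,"ay":0,"az":0,"x":0,"y":0,"z":0,"hand":1},{"ax":0,"ay":0,"az":0,"x":0,"y":0,"z":0,"hand":1},{"ax":0,"ay":0,"az":0,"x":0,"y":0,"z":0,"hand":1},{"ax":0,"ay":0,"az":0,"x":0,"y":0,"z":0,"hand":1}]' 40; done
python3 - <<'E'
from h import *
st()
H=.19; th0=np.arcsin((.0941-.075)/H)
pr=None
for th in np.linspace(th0,1.62,9):
    p=np.array([-np.cos(th),np.sin(th)])*190
    if pr is not None: print(round(th,3),'dx,dy',(p-pr)*[1,-1])
    pr=p
E
```

```text
time: 4.3
eef_pos: [0.4545, 0.0115, 0.086]
tcp_rot: [0.705, -0.052, 0.053, -0.705]
contact_force: [-0.4, 0.7, 1.5]
opening: 0.119
time: 4.72
eef_pos: [0.4545, 0.0115, 0.0855]
tcp_rot: [0.705, -0.053, 0.053, -0.705]
contact_force: [0.7, 0.9, 1.9]
opening: 0.118
t 4.72 p [0.4545 0.0115 0.0855] op 0.118 F [0.7 0.9 1.9] q [-0.2  -0.01  2.22  0.    0.93 -0.05]
[[0.989, 0.001, 0.149], [-0.149, -0.0, 0.989], [0.001, -1.0, -0.0]]
0.291 dx,dy [  7.00434007 -35.3418552 ]
0.481 dx,dy [ 13.55000928 -33.38419922]
0.67 dx,dy [ 19.60843836 -30.22609227]
0.86 dx,dy [ 24.96177433 -25.98109565]
1.05 dx,dy [ 29.41751843 -20.80185373]
1.24 dx,dy [ 32.81544807 -14.87460509]
1.43 dx,dy [35.03337829 -8.41248563]
1.62 dx,dy [35.99155528 -1.64786449]
```

```bash
python3 -m inch '[{"ax":0,"ay":0,"az":0,"x":2.9,"y":-17.9,"z":0,"hand":1},{"ax":0,"ay":0,"az":0,"x":4.1,"y":-17.4,"z":0,"hand":1},{"ax":0,"ay":0,"az":0,"x":6,"y":-17,"z":0,"hand":1},{"ax":0,"ay":0,"az":0,"x":7.5,"y":-16.4,"z":0,"hand":1},{"ax":0,"ay":0,"az":0,"x":0,"y":0,"z":0,"hand":1}]'; python3 -m inch '[{"ax":0,"ay":0,"az":0,"x":9.1,"y":-15.6,"z":0,"hand":1},{"ax":0,"ay":0,"az":0,"x":10.5,"y":-14.6,"z":0,"hand":1},{"ax":0,"ay":0,"az":0,"x":12,"y":-13.5,"z":0,"hand":1},{"ax":0,"ay":0,"az":0,"x":13,"y":-12.5,"z":0,"hand":1},{"ax":0,"ay":0,"az":0,"x":0,"y":0,"z":0,"hand":1}]'
python3 - <<'E'
from h import *
st(); h=blk(.085,0,0)[:2]; s=get_state(); p=s['eef_pos']; print('th', np.arctan2(p[2]+.008-.075, (h-p[:2])@BX), 'r',np.hypot(p[2]+.008-.075,(h-p[:2])@BX))
E
```

```text
time: 5.13
eef_pos: [0.4718, 0.009, 0.1548]
tcp_rot: [-0.705, 0.057, -0.049, 0.705]
contact_force: [-9.9, 0.6, 5.3]
opening: 0.119
time: 5.55
eef_pos: [0.5125, 0.0029, 0.2134]
tcp_rot: [-0.705, 0.061, -0.044, 0.706]
contact_force: [-27.5, 3.2, 27.8]
opening: 0.115
t 5.55 p [0.5125 0.0029 0.2134] op 0.115 F [-27.5   3.2  27.8] q [-0.19 -0.04  1.99 -0.    1.22 -0.04]
[[0.989, -0.025, 0.148], [-0.148, 0.003, 0.989], [-0.025, -1.0, -0.001]]
th 0.8402480062597126 r 0.1965211329224148
```

```bash
python3 -m inch '[{"ax":0,"ay":0,"az":0,"x":10,"y":-16.5,"z":0,"hand":1},{"ax":0,"ay":0,"az":0,"x":17.1,"y":-12.1,"z":0,"hand":1},{"ax":0,"ay":0,"az":0,"x":18.4,"y":-10.3,"z":0,"hand":1},{"ax":0,"ay":0,"az":0,"x":0,"y":0,"z":0,"hand":1}]'; python3 -m inch '[{"ax":0,"ay":0,"az":0,"x":19.4,"y":-8.2,"z":0,"hand":1},{"ax":0,"ay":0,"az":0,"x":20.2,"y":-6.1,"z":0,"hand":1},{"ax":0,"ay":0,"az":0,"x":20.7,"y":-3.9,"z":0,"hand":1},{"ax":0,"ay":0,"az":0,"x":0,"y":0,"z":0,"hand":1}]'
```

```text
time: 5.88
eef_pos: [0.5648, -0.0049, 0.2515]
tcp_rot: [-0.705, 0.053, -0.053, 0.705]
contact_force: [-3.2, 0.9, 10.4]
opening: 0.121
time: 6.22
eef_pos: [0.6256, -0.0139, 0.2691]
tcp_rot: [-0.705, 0.052, -0.054, 0.706]
contact_force: [0.0, 1.3, 5.8]
opening: 0.115
```

```bash
python3 -m inch '[{"ax":0,"ay":0,"az":0,"x":21,"y":-1.5,"z":0,"hand":1},{"ax":0,"ay":0,"az":0,"x":21,"y":1,"z":0,"hand":1},{"ax":0,"ay":0,"az":0,"x":18,"y":2.5,"z":0,"hand":1},{"ax":0,"ay":0,"az":0,"x":0,"y":0,"z":0,"hand":1},{"ax":0,"ay":0,"az":0,"x":0,"y":0,"z":0,"hand":1}]'; python3 -m inch '[{"ax":0,"ay":0,"az":0,"x":0,"y":0,"z":0,"hand":0},{"ax":0,"ay":0,"az":0,"x":0,"y":0,"z":0,"hand":0},{"ax":0,"ay":0,"az":0,"x":0,"y":-30,"z":0,"hand":0},{"ax":0,"ay":0,"az":0,"x":0,"y":-30,"z":0,"hand":0},{"ax":0,"ay":0,"az":0,"x":0,"y":-30,"z":0,"hand":0}]';  for i in 1 2; do python3 -m inch '[{"ax":0,"ay":0,"az":0,"x":-18,"y":0,"z":30,"hand":-1},{"ax":0,"ay":0,"az":0,"x":-18,"y":0,"z":30,"hand":-1},{"ax":0,"ay":0,"az":0,"x":-18,"y":0,"z":30,"hand":-1},{"ax":0,"ay":0,"az":0,"x":-18,"y":0,"z":30,"hand":-1},{"ax":0,"ay":0,"az":0,"x":-18,"y":0,"z":30,"hand":-1}]'; done
python3 - <<'E'
from h import *
st(); t=cam('top','top2.png'); s=cam('side'); a=redends(t);b=redends(s); p,e=tri(t,a[1],s,b[1]); hh=blk(.085,0,.075); print(a[2],b[2],p,e,'th',np.arctan2(p[2]-.075,(hh-p)[:2]@BX))
E
```

```text
time: 6.63
eef_pos: [0.6838, -0.0227, 0.2656]
tcp_rot: [-0.705, 0.052, -0.054, 0.705]
contact_force: [3.8, 1.2, 2.5]
opening: 0.126
time: 7.05
eef_pos: [0.6809, -0.023, 0.3543]
tcp_rot: [0.705, -0.055, 0.051, -0.705]
contact_force: [0.7, -0.2, 0.8]
opening: 0.498
time: 7.47
eef_pos: [0.614, 0.1397, 0.3543]
tcp_rot: [0.705, -0.054, 0.053, -0.705]
contact_force: [0.6, 0.4, -0.2]
opening: 0.998
time: 7.88
eef_pos: [0.5474, 0.3014, 0.3543]
tcp_rot: [0.706, -0.054, 0.053, -0.705]
contact_force: [1.2, 0.1, 0.2]
opening: 1.001
t 7.88 p [0.5474 0.3014 0.3543] op 1.001 F [1.2 0.1 0.2] q [ 0.34  0.12  1.57 -0.    1.46  0.49]
[[0.989, -0.002, 0.15], [-0.15, -0.001, 0.989], [-0.001, -1.0, -0.002]]
547 309 [ 0.68362477 -0.02377404  0.26195014] 0.0007545004889840131 th 1.7922789583933867
```

View pics/top2.png

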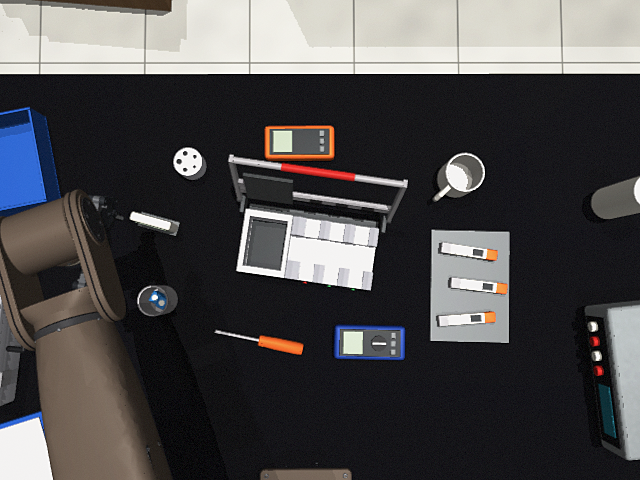

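```bash
for i in 1 2; do python3 -m inch '[{"ax":0,"ay":-0.106,"az":0,"x":0,"y":0,"z":0,"hand":-1},{"ax":0,"ay":-0.106,"az":0,"x":0,"y":0,"z":0,"hand":-1},{"ax":0,"ay":-0.106,"az":0,"x":0,"y":0,"z":0,"hand":-1},{"ax":0,"ay":-0.106,"az":0,"x":0,"y":0,"z":0,"hand":-1}]' >/dev/null; done;  for i in 1 2; do python3 -m inch '[{"ax":-0.122,"ay":0,"az":0,"x":0,"y":0,"z":0,"hand":-1},{"ax":-0.122,"ay":0,"az":0,"x":0,"y":0,"z":0,"hand":-1},{"ax":-0.122,"ay":0,"az":0,"x":0,"y":0,"z":0,"hand":-1},{"ax":-0.122,"ay":0,"az":0,"x":0,"y":0,"z":0,"hand":-1},{"ax":-0.122,"ay":0,"az":0,"x":0,"y":0,"z":0,"hand":-1}]'|head -2; python3 -c "
from h import *
st()"; done
cat >> h.py <<'E'
def side(phi,dn):
    y=np.array([np.cos(dn)*np.cos(phi),np.cos(dn)*np.sin(phi),-np.sin(dn)]); x=np.array([-np.sin(phi),np.cos(phi),0]); return np.stack([x,y,np.cross(x,y)],1)
E
python3 - <<'E'
from h import *
r=side(np.radians(-50),np.radians(20)); g=np.array([.4535,.3065,.058]); p=g+r[:,1]*.012
print(p); go(p-r[:,1]*.11+[0,0,.12],r)
E
```

```text
time: 9.07
eef_pos: [0.5493, 0.2994, 0.356]
t 9.07 p [0.5493 0.2994 0.356 ] op 0.998 F [-0.7 -0.1 -1.6] q [ 0.56  0.11  1.66 -0.63  1.33 -0.  ]
[[0.766, 0.372, -0.524], [0.642, -0.443, 0.625], [0.001, -0.816, -0.579]]
time: 9.48
eef_pos: [0.549, 0.3, 0.3556]
t 9.48 p [0.549  0.3    0.3556] op 0.998 F [ 0.4 -0.8 -0.9] q [ 0.7   0.21  1.75 -1.25  1.44  0.37]
[[0.766, 0.605, -0.217], [0.643, -0.721, 0.258], [-0.0, -0.337, -0.941]]
[0.46074827 0.29786184 0.05389576]
shift mm [ -68.8 -100.6  189.1] ('rotvec', array([0.005, 0.   , 0.   ]))
```

```bash
for i in 1 2; do python3 -m inch '[{"ax":0,"ay":0,"az":0,"x":-8.6,"y":-12.6,"z":23.6,"hand":-1},{"ax":0,"ay":0,"az":0,"x":-8.6,"y":-12.6,"z":23.6,"hand":-1},{"ax":0,"ay":0,"az":0,"x":-8.6,"y":-12.6,"z":23.6,"hand":-1},{"ax":0,"ay":0,"az":0,"x":-8.6,"y":-12.6,"z":23.6,"hand":-1}]' >/dev/null; done; for i in 1 2; do python3 -m inch '[{"ax":0,"ay":0,"az":0,"x":0,"y":6.7,"z":18.8,"hand":-1},{"ax":0,"ay":0,"az":0,"x":0,"y":6.7,"z":18.8,"hand":-1},{"ax":0,"ay":0,"az":0,"x":0,"y":6.7,"z":18.8,"hand":-1},{"ax":0,"ay":0,"az":0,"x":0,"y":0,"z":0,"hand":-1}]' >/dev/null; done
python3 - <<'E'
from h import *
r=side(np.radians(-50),np.radians(20)); st(); g=np.array([.4535,.3065,.058]); p=g+r[:,1]*.012
go(p,r); cam('top','top3.png');cam('side','side3.png')
a=cv2.imread('pics/top3.png')[150:400,0:300]; b=cv2.imread('pics/side3.png')[230:480,250:550]
cv2.imwrite('pics/c3.png',cv2.resize(np.hstack([a,b]),(800,333)))
E
```

```text
t 10.82 p [0.3926 0.3771 0.0901] op 1.001 F [-0.7 -1.8 -0.1] q [ 0.98  0.56  1.87 -1.13  1.48  0.88]
[[0.767, 0.601, -0.225], [0.642, -0.722, 0.259], [-0.007, -0.343, -0.939]]
shift mm [  1.7 110.6  -1.8] ('rotvec', array([-0.001,  0.006, -0.004]))
```

View pics/c3.png

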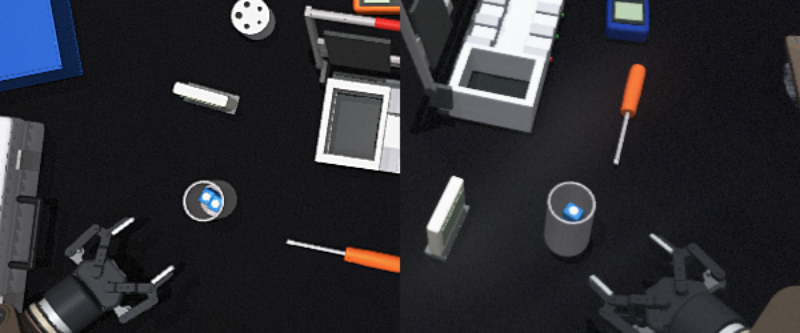

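```bash
python3 -m inch '[{"ax":0,"ay":0.005,"az":-0.004,"x":1.7,"y":20,"z":-2,"hand":-1},{"ax":0,"ay":0,"az":0,"x":0,"y":20,"z":0,"hand":-1},{"ax":0,"ay":0,"az":0,"x":0,"y":20,"z":0,"hand":-1},{"ax":0,"ay":0,"az":0,"x":0,"y":20,"z":0,"hand":-1},{"ax":0,"ay":0,"az":0,"x":0,"y":15,"z":0,"hand":-1}]'; python3 -m inch '[{"ax":0,"ay":0,"az":0,"x":0,"y":10,"z":0,"hand":-1},{"ax":0,"ay":0,"az":0,"x":0,"y":5,"z":0,"hand":-1},{"ax":0,"ay":0,"az":0,"x":0,"y":0,"z":0,"hand":-1}]';  for i in 1 2; do python3 -m inch '[{"ax":0,"ay":0,"az":0,"x":0,"y":0,"z":0,"hand":1},{"ax":0,"ay":0,"az":0,"x":0,"y":0,"z":0,"hand":1},{"ax":0,"ay":0,"az":0,"x":0,"y":0,"z":0,"hand":1},{"ax":0,"ay":0,"az":0,"x":0,"y":0,"z":0,"hand":1},{"ax":0,"ay":0,"az":0,"x":0,"y":0,"z":0,"hand":1}]' 60; done
python3 - <<'E'
from h import *
r=side(np.radians(-50),np.radians(20)); st(); g=np.array([.4535,.3065,.058]); p=g+r[:,1]*.012
go(p,r)
E
```

```text
time: 11.33
eef_pos: [0.4542, 0.3113, 0.0641]
tcp_rot: [0.925, 0.338, -0.056, -0.165]
contact_force: [0.4, 0.0, 0.2]
opening: 1.0
time: 11.58
eef_pos: [0.4623, 0.3005, 0.0575]
tcp_rot: [0.925, 0.338, -0.057, -0.165]
contact_force: [0.1, -0.1, -0.3]
opening: 1.003
time: 12.0
eef_pos: [0.4616, 0.3018, 0.0577]
tcp_rot: [0.925, 0.339, -0.057, -0.165]
contact_force: [-1.9, 1.8, 3.8]
opening: 0.697
time: 12.42
eef_pos: [0.4621, 0.3014, 0.0577]
tcp_rot: [0.925, 0.338, -0.056, -0.165]
contact_force: [-2.7, 1.7, 5.0]
opening: 0.698
t 12.42 p [0.4621 0.3014 0.0577] op 0.698 F [-2.7  1.7  5. ] q [ 0.8   0.57  1.94 -1.28  1.35  0.93]
[[0.765, 0.607, -0.216], [0.645, -0.717, 0.266], [0.007, -0.343, -0.939]]
shift mm [-3.3  3.1  2.9] ('rotvec', array([-0.001, -0.006,  0.005]))
```

```bash
python3 - <<'E'
from h import *
s,r=st(); M=np.array([.4535,.3065,.09]); m=r.T@(M-s['eef_pos']); print('m',m);
E
python3 -m inch '[{"ax":0,"ay":0,"az":0,"x":0,"y":-8.2,"z":-22.5,"hand":1},{"ax":0,"ay":0,"az":0,"x":0,"y":-8.2,"z":-22.5,"hand":1},{"ax":0,"ay":0,"az":0,"x":0,"y":-8.2,"z":-22.5,"hand":1},{"ax":0,"ay":0,"az":0,"x":0,"y":-8.2,"z":-22.5,"hand":1},{"ax":0,"ay":0,"az":0,"x":0,"y":-8.2,"z":-22.5,"hand":1}]'; python3 -m inch '[{"ax":0,"ay":0.036,"az":0.0984,"x":0,"y":0,"z":0,"hand":1},{"ax":0,"ay":0.036,"az":0.0984,"x":0,"y":0,"z":0,"hand":1},{"ax":0,"ay":0.036,"az":0.0984,"x":0,"y":0,"z":0,"hand":1},{"ax":0,"ay":0.036,"az":0.0984,"x":0,"y":0,"z":0,"hand":1},{"ax":0,"ay":0.036,"az":0.0984,"x":0,"y":0,"z":0,"hand":1}]'
python3 - <<'E'
from h import *
s,r=st(); m=np.array([0,-.02,-.032])
r0=side(np.radians(-80),np.radians(20)); go(s['eef_pos'],r0)
up=r0.T@[0,0,1]; W=blk(0,.09,.066); print('W',W)
m=up*.035+np.array([0,-.010,0])   # mouth rel TCP (grasp ~55mm up)
for psi in (0,30,60,90,120,150,165):
    q=r0@R.from_rotvec([0,-np.radians(psi),0]).as_matrix(); a=q@up
    # lowest lip relative to TCP
    low=-np.array([0,0,1])+a*a[2]; low/=max(np.linalg.norm(low),1e-6)
    print(psi,'tilt',np.degrees(np.arccos(a[2])).round(),'mouth',(q@m*1000).round(),'lip',((q@m+low*.031)*1000).round(),'axis',a.round(2), 'bottom',((q@m-a*.09)*1000).round())
E
```

```text
t 12.42 p [0.4621 0.3014 0.0577] op 0.698 F [-2.7  1.7  5. ] q [ 0.8   0.57  1.94 -1.28  1.35  0.93]
[[0.765, 0.607, -0.216], [0.645, -0.717, 0.266], [0.007, -0.343, -0.939]]
m [-0.00305924 -0.01990325 -0.02719012]
time: 12.83
eef_pos: [0.4608, 0.2998, 0.1753]
tcp_rot: [0.924, 0.338, -0.059, -0.166]
contact_force: [0.0, -0.1, -2.7]
opening: 0.697
time: 13.25
eef_pos: [0.4609, 0.3004, 0.1745]
tcp_rot: [0.98, 0.085, -0.014, -0.177]
contact_force: [-0.1, -0.9, -2.4]
opening: 0.694
t 13.25 p [0.4609 0.3004 0.1745] op 0.694 F [-0.1 -0.9 -2.4] q [ 0.74  0.52  1.7  -0.94  1.76  0.83]
[[0.985, 0.161, -0.057], [0.171, -0.923, 0.344], [0.003, -0.349, -0.937]]
shift mm [0. 0. 0.] ('rotvec', array([-0.007, -0.003, -0.001]))
W [0.5708824  0.08252934 0.066     ]
0 tilt 0.0 mouth [-2.  9. 38.] lip [-2.  9. 38.] axis [-0. -0.  1.] bottom [ -2.   9. -52.]
30 tilt 28.0 mouth [14. 14. 34.] lip [41. 21. 20.] axis [0.46 0.12 0.88] bottom [-27.   2. -45.]
60 tilt 56.0 mouth [25. 20. 23.] lip [42. 26. -3.] axis [0.77 0.3  0.56] bottom [-44.  -7. -27.]
90 tilt 83.0 mouth [29. 26.  8.] lip [ 32.  28. -23.] axis [0.87 0.48 0.12] bottom [-49. -17.  -3.]
120 tilt 109.0 mouth [23. 31. -8.] lip [ 16.  24. -37.] axis [ 0.72  0.62 -0.32] bottom [-41. -25.  21.]
150 tilt 130.0 mouth [ 11.  33. -19.] lip [  1.  15. -43.] axis [ 0.36  0.67 -0.65] bottom [-21. -28.  39.]
165 tilt 137.0 mouth [  3.  33. -22.] lip [ -1.  10. -43.] axis [ 0.13  0.66 -0.74] bottom [ -9. -27.  44.]
```

```bash
for i in 1 2; do python3 -m inch '[{"ax":0,"ay":0,"az":0,"x":4.2,"y":30.3,"z":-11.3,"hand":1},{"ax":0,"ay":0,"az":0,"x":4.2,"y":30.3,"z":-11.3,"hand":1},{"ax":0,"ay":0,"az":0,"x":4.2,"y":30.3,"z":-11.3,"hand":1},{"ax":0,"ay":0,"az":0,"x":4.2,"y":30.3,"z":-11.3,"hand":1},{"ax":0,"ay":0,"az":0,"x":0,"y":0,"z":0,"hand":1}]'; done
python3 - <<'E'
from h import *
st(); go([.538,.0515,.127],side(np.radians(-80),np.radians(20))); cam('top','top4.png')
E
```

```text
time: 13.67
eef_pos: [0.5004, 0.1713, 0.1748]
tcp_rot: [0.981, 0.084, -0.014, -0.176]
contact_force: [0.4, 0.4, -2.8]
opening: 0.695
time: 14.08
eef_pos: [0.5396, 0.0474, 0.1759]
tcp_rot: [0.981, 0.085, -0.014, -0.176]
contact_force: [0.0, 0.8, -2.7]
opening: 0.695
t 14.08 p [0.5396 0.0474 0.1759] op 0.695 F [ 0.   0.8 -2.7] q [ 0.31  0.34  1.96 -1.21  1.43  0.74]
[[0.985, 0.161, -0.057], [0.171, -0.923, 0.344], [0.003, -0.348, -0.937]]
shift mm [-1.  13.  47.3] ('rotvec', array([-0.007, -0.004, -0.002]))
```

View pics/top4.png

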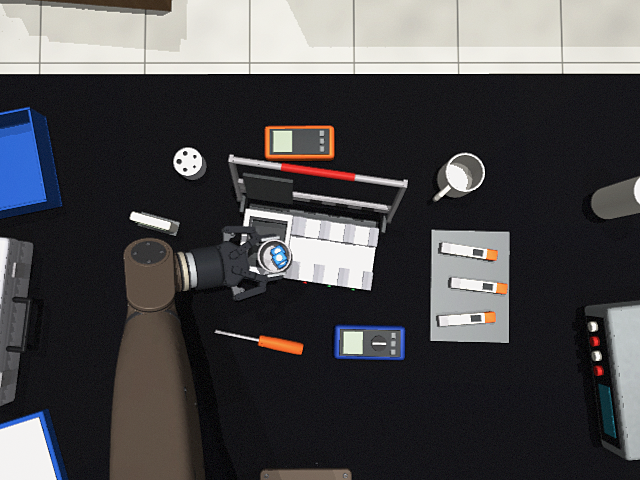

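```bash
python3 -m inch '[{"ax":0,"ay":0,"az":0,"x":0,"y":3.3,"z":12,"hand":1},{"ax":0,"ay":0,"az":0,"x":0,"y":3.3,"z":12,"hand":1},{"ax":0,"ay":0,"az":0,"x":0,"y":3.3,"z":12,"hand":1},{"ax":0,"ay":0,"az":0,"x":-1,"y":3.2,"z":11,"hand":1},{"ax":0,"ay":0,"az":0,"x":0,"y":0,"z":0,"hand":1}]'; python3 -m inch '[{"ax":0,"ay":-0.11,"az":0,"x":0,"y":0,"z":0,"hand":1},{"ax":0,"ay":-0.11,"az":0,"x":0,"y":0,"z":0,"hand":1},{"ax":0,"ay":-0.11,"az":0,"x":0,"y":0,"z":0,"hand":1},{"ax":0,"ay":-0.11,"az":0,"x":0,"y":0,"z":0,"hand":1},{"ax":0,"ay":-0.11,"az":0,"x":0,"y":0,"z":0,"hand":1}]'; for i in 1 2 3; do python3 -m inch '[{"ax":0,"ay":-0.09,"az":0,"x":0,"y":0,"z":0,"hand":1},{"ax":0,"ay":-0.09,"az":0,"x":0,"y":0,"z":0,"hand":1},{"ax":0,"ay":-0.09,"az":0,"x":0,"y":0,"z":0,"hand":1},{"ax":0,"ay":-0.09,"az":0,"x":0,"y":0,"z":0,"hand":1},{"ax":0,"ay":-0.09,"az":0,"x":0,"y":0,"z":0,"hand":1}]'; done; python3 -c "
from h import *
st()"
```

```text
time: 14.55
eef_pos: [0.5362, 0.056, 0.1247]
tcp_rot: [0.98, 0.087, -0.016, -0.176]
contact_force: [0.2, -1.1, -2.2]
opening: 0.7
time: 14.97
eef_pos: [0.5383, 0.0561, 0.1288]
tcp_rot: [0.939, 0.132, -0.281, -0.145]
contact_force: [-0.7, -0.9, -2.2]
opening: 0.698
time: 15.38
eef_pos: [0.5383, 0.0561, 0.1288]
tcp_rot: [0.853, 0.161, -0.483, -0.112]
contact_force: [0.2, -0.4, -2.2]
opening: 0.696
time: 15.8
eef_pos: [0.5383, 0.0561, 0.1288]
tcp_rot: [0.724, 0.182, -0.662, -0.073]
contact_force: [0.6, 0.5, -2.4]
opening: 0.693
time: 16.22
eef_pos: [0.5383, 0.0561, 0.1288]
tcp_rot: [-0.558, -0.194, 0.806, 0.03]
contact_force: [-0.3, -0.2, -1.9]
opening: 0.695
t 16.22 p [0.5383 0.0561 0.1288] op 0.695 F [-0.3 -0.2 -1.9] q [ 0.33  0.43  1.96 -1.22  1.41 -1.08]
[[-0.375, 0.167, -0.912], [0.265, -0.923, -0.279], [-0.888, -0.347, 0.302]]
```

Continue to ~150–160° and pause.

```bash
python3 -m inch '[{"ax":0,"ay":-0.11,"az":0,"x":0,"y":0,"z":0,"hand":1},{"ax":0,"ay":-0.11,"az":0,"x":0,"y":0,"z":0,"hand":1},{"ax":0,"ay":-0.11,"az":0,"x":0,"y":0,"z":0,"hand":1},{"ax":0,"ay":-0.11,"az":0,"x":0,"y":0,"z":0,"hand":1},{"ax":0,"ay":-0.11,"az":0,"x":0,"y":0,"z":0,"hand":1}]';python3 -m inch '[{"ax":0,"ay":-0.11,"az":0,"x":0,"y":0,"z":0,"hand":1},{"ax":0,"ay":-0.11,"az":0,"x":0,"y":0,"z":0,"hand":1},{"ax":0,"ay":0,"az":0,"x":0,"y":0,"z":0,"hand":1},{"ax":0,"ay":0,"az":0,"x":0,"y":0,"z":0,"hand":1},{"ax":0,"ay":0,"az":0,"x":0,"y":0,"z":0,"hand":1}]'; python3 -c "
from h import *
st(); t=cam('top','top5.png'); s=cam('side','side5.png')
a=cv2.imread('pics/top5.png')[180:330,200:400]; b=cv2.imread('pics/side5.png')[180:330,250:450]
cv2.imwrite('pics/c5.png',cv2.resize(np.hstack([a,b]),(800,300),interpolation=cv2.INTER_CUBIC))"
```

```text
time: 16.63
eef_pos: [0.5383, 0.056, 0.1289]
tcp_rot: [-0.318, -0.195, 0.928, -0.023]
contact_force: [-0.3, 0.0, -1.5]
opening: 0.699
time: 17.05
eef_pos: [0.5384, 0.0558, 0.1291]
tcp_rot: [-0.218, -0.191, 0.956, -0.044]
contact_force: [-1.2, 0.2, -1.7]
opening: 0.698
t 17.05 p [0.5384 0.0558 0.1291] op 0.698 F [-1.2  0.2 -1.7] q [ 0.33  0.43  1.96 -1.22  1.41 -1.85]
[[-0.901, 0.167, -0.399], [-0.0, -0.923, -0.384], [-0.433, -0.346, 0.832]]
```

View pics/c5.png

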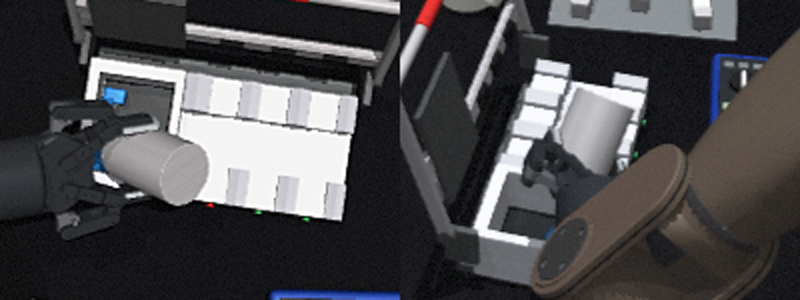

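```bash
python3 -m inch '[{"ax":0,"ay":0,"az":0,"x":-8.7,"y":-7,"z":16.6,"hand":1},{"ax":0,"ay":0,"az":0,"x":-8.7,"y":-7,"z":16.6,"hand":1},{"ax":0,"ay":0,"az":0,"x":-8.7,"y":-7,"z":16.6,"hand":1},{"ax":0,"ay":0.12,"az":0,"x":0,"y":0,"z":0,"hand":1},{"ax":0,"ay":0.12,"az":0,"x":0,"y":0,"z":0,"hand":1}]'; for i in 1 2 3 4; do python3 -m inch '[{"ax":0,"ay":0.12,"az":0,"x":0,"y":0,"z":0,"hand":1},{"ax":0,"ay":0.12,"az":0,"x":0,"y":0,"z":0,"hand":1},{"ax":0,"ay":0.12,"az":0,"x":0,"y":0,"z":0,"hand":1},{"ax":0,"ay":0.12,"az":0,"x":0,"y":0,"z":0,"hand":1},{"ax":0,"ay":0.12,"az":0,"x":0,"y":0,"z":0,"hand":1}]' >/dev/null; done; for i in 1 2; do python3 -m inch '[{"ax":0,"ay":0.016,"az":0,"x":-4.2,"y":-30.3,"z":11.3,"hand":1},{"ax":0,"ay":0,"az":0,"x":-4.2,"y":-30.3,"z":11.3,"hand":1},{"ax":0,"ay":0,"az":0,"x":-4.2,"y":-30.3,"z":11.3,"hand":1},{"ax":0,"ay":0,"az":0,"x":-4.2,"y":-30.3,"z":11.3,"hand":1}]'; done; python3 -c "
from h import *
s,r=st(); t=cam('top','top6.png'); go([0.4621,0.3014,0.0577],side(np.radians(-80),np.radians(20)))
a=cv2.imread('pics/top6.png')[200:300,225:385]
cv2.imwrite('pics/c6.png',cv2.resize(a,(800,500),interpolation=cv2.INTER_CUBIC))"
```

```text
time: 17.57
eef_pos: [0.5393, 0.056, 0.1911]
tcp_rot: [-0.334, -0.195, 0.922, -0.02]
contact_force: [0.5, 0.2, -1.7]
opening: 0.696
time: 19.57
eef_pos: [0.498, 0.1809, 0.189]
tcp_rot: [0.98, 0.088, -0.019, -0.175]
contact_force: [0.6, 0.7, -2.1]
opening: 0.697
time: 19.9
eef_pos: [0.4586, 0.3057, 0.1884]
tcp_rot: [0.981, 0.087, -0.011, -0.176]
contact_force: [0.5, -0.1, -1.9]
opening: 0.693
t 19.9 p [0.4586 0.3057 0.1884] op 0.693 F [ 0.5 -0.1 -1.9] q [ 0.75  0.51  1.7  -0.94  1.77  0.81]
[[0.985, 0.166, -0.053], [0.174, -0.923, 0.342], [0.008, -0.346, -0.938]]
shift mm [  1.9  54.6 119.2] ('rotvec', array([-0.008, -0.007,  0.008]))
```

View pics/c6.png

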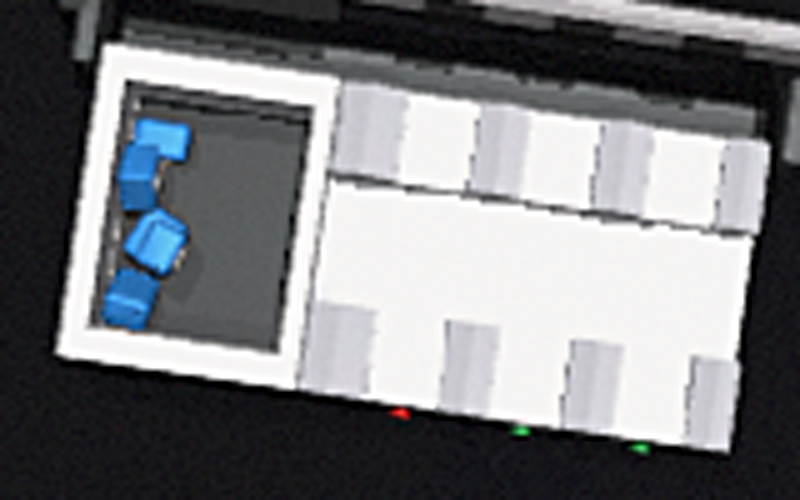

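```bash
python3 - <<'E'
from h import *
for n in('top','side'):
    c=cam(n); h=hsv(c); m=(h[...,0]>98)&(h[...,0]<112)&(h[...,1]>150)&(h[...,2]>100)
    for b in blobs(m,4): print(n,rect(b)[1].round(),b.sum())
E
for i in 1 2; do python3 -m inch '[{"ax":-0.004,"ay":-0.003,"az":0.004,"x":1,"y":9,"z":19.5,"hand":1},{"ax":0,"ay":0,"az":0,"x":0,"y":9,"z":19.5,"hand":1},{"ax":0,"ay":0,"az":0,"x":0,"y":6.5,"z":14.5,"hand":1},{"ax":0,"ay":0,"az":0,"x":0,"y":0,"z":0,"hand":1}]'; done; python3 -m inch '[{"ax":0,"ay":0,"az":0,"x":0,"y":1,"z":3,"hand":1},{"ax":0,"ay":0,"az":0,"x":0,"y":0,"z":0,"hand":1}]'; python3 -m inch '[{"ax":0,"ay":0,"az":0,"x":0,"y":1,"z":3,"hand":1},{"ax":0,"ay":0,"az":0,"x":0,"y":0,"z":0,"hand":1}]'
```

```text
top [ 20. 166.] 3395
top [ 51. 148.] 7
top [ 55. 174.] 4
top [ 57. 182.] 5
top [255. 238.] 257
top [251. 259.] 98
side [327. 297.] 63
time: 20.38
eef_pos: [0.4599, 0.2975, 0.1258]
tcp_rot: [0.981, 0.084, -0.017, -0.172]
contact_force: [-1.2, -0.6, -2.0]
opening: 0.692
time: 20.72
eef_pos: [0.4621, 0.2935, 0.0685]
tcp_rot: [0.982, 0.082, -0.017, -0.17]
contact_force: [-1.4, 0.1, -3.3]
opening: 0.697
time: 20.88
eef_pos: [0.4637, 0.2956, 0.069]
tcp_rot: [0.982, 0.084, -0.015, -0.171]
contact_force: [0.3, 0.1, -1.2]
opening: 0.696
time: 21.05
eef_pos: [0.4636, 0.2959, 0.0657]
tcp_rot: [0.981, 0.084, -0.014, -0.172]
contact_force: [-0.6, -0.3, -2.1]
opening: 0.696
```

```bash
for i in 1 2 3; do python3 -m inch '[{"ax":0,"ay":0,"az":0,"x":0,"y":0.8,"z":2.1,"hand":1},{"ax":0,"ay":0,"az":0,"x":0,"y":0,"z":0,"hand":1}]'| grep -E 'pos|force'; done
```

```text
eef_pos: [0.4632, 0.2957, 0.0628]
contact_force: [0.1, -0.2, -2.7]
eef_pos: [0.463, 0.2954, 0.0601]
contact_force: [0.8, -0.6, -2.9]
eef_pos: [0.4632, 0.2954, 0.058]
contact_force: [0.7, -0.4, -1.4]
```

```bash
for i in 1 2 ; do python3 -m inch '[{"ax":0,"ay":0,"az":0,"x":0,"y":0.4,"z":1,"hand":1},{"ax":0,"ay":0,"az":0,"x":0,"y":0,"z":0,"hand":1}]'| grep -E 'pos|force'; done; python3 -m inch '[{"ax":0,"ay":0,"az":0,"x":0,"y":0,"z":0,"hand":-1},{"ax":0,"ay":0,"az":0,"x":0,"y":0,"z":0,"hand":-1},{"ax":0,"ay":0,"az":0,"x":0,"y":0,"z":0,"hand":-1},{"ax":0,"ay":0,"az":0,"x":0,"y":0,"z":0,"hand":-1},{"ax":0,"ay":0,"az":0,"x":0,"y":0,"z":0,"hand":-1}]'
python3 - <<'E'
from h import *
cam('side','side7.png'); cv2.imwrite('pics/c7.png',cv2.resize(cv2.imread('pics/side7.png')[280:480,280:480],(600,600)))
E
```

```text
eef_pos: [0.4632, 0.2954, 0.058]
contact_force: [-0.1, -1.1, 2.9]
eef_pos: [0.4631, 0.2954, 0.0579]
contact_force: [-3.0, -0.6, 6.3]
time: 22.3
eef_pos: [0.4631, 0.2953, 0.0556]
tcp_rot: [0.982, 0.084, -0.015, -0.171]
contact_force: [0.0, -0.6, 0.6]
opening: 1.0
```

View pics/c7.png

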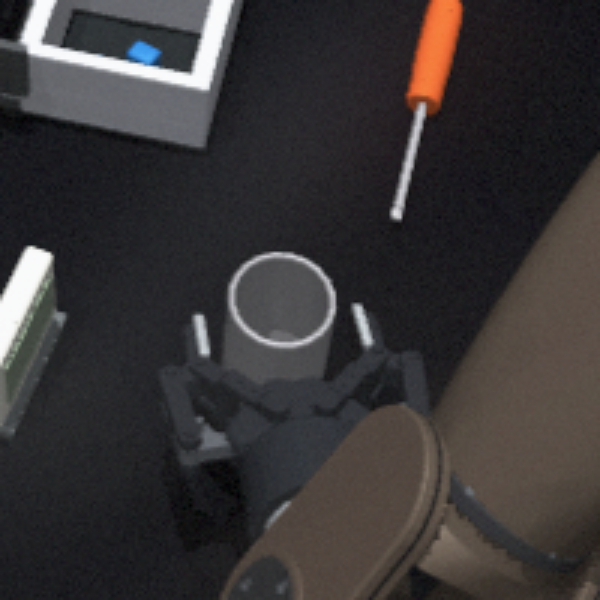

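```bash
python3 -m inch '[{"ax":0,"ay":0,"az":0,"x":0,"y":-20,"z":0,"hand":-1},{"ax":0,"ay":0,"az":0,"x":0,"y":-25,"z":0,"hand":-1},{"ax":0,"ay":0,"az":0,"x":0,"y":-25,"z":0,"hand":-1},{"ax":0,"ay":0,"az":0,"x":0,"y":-25,"z":0,"hand":-1},{"ax":0,"ay":0,"az":0,"x":0,"y":-25,"z":0,"hand":-1}]'; for i in 1 2; do python3 -m inch '[{"ax":0,"ay":0,"az":0,"x":0,"y":-9,"z":-23,"hand":-1},{"ax":0,"ay":0,"az":0,"x":0,"y":-9,"z":-23,"hand":-1},{"ax":0,"ay":0,"az":0,"x":0,"y":-9,"z":-23,"hand":-1},{"ax":0,"ay":0,"az":0,"x":0,"y":-9,"z":-23,"hand":-1},{"ax":0,"ay":0,"az":0,"x":0,"y":-9,"z":-23,"hand":-1}]' |head -2; done; for i in 1 2; do python3 -m inch '[{"ax":0.122,"ay":0,"az":0,"x":0,"y":0,"z":0,"hand":-1},{"ax":0.122,"ay":0,"az":0,"x":0,"y":0,"z":0,"hand":-1},{"ax":0.122,"ay":0,"az":0,"x":0,"y":0,"z":0,"hand":-1},{"ax":0.122,"ay":0,"az":0,"x":0,"y":0,"z":0,"hand":-1},{"ax":0.122,"ay":0,"az":0,"x":0,"y":0,"z":0,"hand":-1}]'|head -2; done
python3 - <<'E'
from h import *
st(); go([.4808,-.369,.30],down(np.radians(-6.5)))
t=cam('top')
h=hsv(t); roi=np.zeros(h.shape[:2],bool); roi[200:375,400:540]=1
m=roi&((h[...,2]>200)|((h[...,1]>150)&(h[...,2]>120)))
for bl in blobs(m,100):
    (ce,wh,an),mu=rect(bl); print('stick',np.round(ce,1),np.round(wh),round(an,1),onz(t,*ce,.025).round(4))
E
```

```text
time: 22.77
eef_pos: [0.4438, 0.4075, 0.0968]
tcp_rot: [0.982, 0.083, -0.015, -0.171]
contact_force: [0.6, 0.3, 0.8]
opening: 1.003
time: 23.18
eef_pos: [0.4435, 0.4099, 0.2209]
time: 23.6
eef_pos: [0.4431, 0.4131, 0.3445]
time: 24.02
eef_pos: [0.4431, 0.4139, 0.3441]
time: 24.43
eef_pos: [0.4433, 0.4135, 0.3447]
t 24.43 p [0.4433 0.4135 0.3447] op 0.999 F [-0.7 -0.   0.1] q [0.58 0.07 1.63 0.   1.43 0.41]
[[0.986, 0.001, -0.169], [0.169, 0.002, 0.986], [0.001, -1.0, 0.001]]
shift mm [ -95.6   43.5 -777.6] ('rotvec', array([-0.001,  0.284,  0.001]))
stick [469.2 251.2] [56. 10.] 8.6 [ 0.5538 -0.3496  0.025 ]
stick [479.  285.5] [56. 10.] 6.5 [ 0.4808 -0.369   0.025 ]
stick [467.1 318.4] [10. 56.] 86.0 [ 0.4114 -0.3425  0.025 ]
stick [402. 343.] [32.  4.] 90.0 [ 0.3603 -0.2039  0.025 ]
```

```bash
for i in 1 2 3 4; do python3 -m inch '[{"ax":0,"ay":0,"az":0,"x":-4.8,"y":2,"z":-38.9,"hand":0},{"ax":0,"ay":0,"az":0,"x":-4.8,"y":2,"z":-38.9,"hand":0},{"ax":0,"ay":0,"az":0,"x":-4.8,"y":2,"z":-38.9,"hand":0},{"ax":0,"ay":0,"az":0,"x":-4.8,"y":2,"z":-38.9,"hand":0},{"ax":0,"ay":0,"az":0,"x":-4.8,"y":2,"z":-38.9,"hand":0}]' >/dev/null; done; python3 -m inch '[{"ax":0,"ay":0.095,"az":0,"x":0,"y":0,"z":0,"hand":0},{"ax":0,"ay":0.095,"az":0,"x":0,"y":0,"z":0,"hand":0},{"ax":0,"ay":0.094,"az":0,"x":0,"y":0,"z":0,"hand":0},{"ax":0,"ay":0,"az":0,"x":0,"y":0,"z":0,"hand":0}]'
python3 - <<'E'
from h import *
st(); go([.4808,-.369,.017],down(np.radians(-6.5)))
E
```

```text
time: 26.48
eef_pos: [0.4801, -0.3702, 0.3067]
tcp_rot: [0.708, -0.042, 0.04, -0.704]
contact_force: [0.2, -0.1, -0.2]
opening: 0.503
t 26.48 p [ 0.4801 -0.3702  0.3067] op 0.503 F [ 0.2 -0.1 -0.2] q [-0.82  0.09  1.68 -0.01  1.36 -0.7 ]
[[0.993, -0.003, 0.116], [-0.116, -0.005, 0.993], [-0.002, -1.0, -0.005]]
shift mm [  1.3 289.7   2.7] ('rotvec', array([ 0.005, -0.003, -0.002]))
```

```bash
python3 -m inch '[{"ax":0.005,"ay":0,"az":-0.002,"x":1.3,"y":30,"z":2.7,"hand":0},{"ax":0,"ay":0,"az":0,"x":0,"y":30,"z":0,"hand":0},{"ax":0,"ay":0,"az":0,"x":0,"y":30,"z":0,"hand":0},{"ax":0,"ay":0,"az":0,"x":0,"y":30,"z":0,"hand":0},{"ax":0,"ay":0,"az":0,"x":0,"y":30,"z":0,"hand":0}]'>/dev/null; python3 -m inch '[{"ax":0,"ay":0,"az":0,"x":0,"y":30,"z":0,"hand":0},{"ax":0,"ay":0,"az":0,"x":0,"y":30,"z":0,"hand":0},{"ax":0,"ay":0,"az":0,"x":0,"y":25,"z":0,"hand":0},{"ax":0,"ay":0,"az":0,"x":0,"y":20,"z":0,"hand":0},{"ax":0,"ay":0,"az":0,"x":0,"y":15,"z":0,"hand":0}]'
python3 - <<'E'
from h import *
st(); go([.4808,-.369,.017],down(np.radians(-6.5)))
E
```

```text
time: 27.32
eef_pos: [0.4814, -0.3662, 0.0347]
tcp_rot: [-0.705, 0.039, -0.038, 0.707]
contact_force: [-0.3, 0.6, -0.4]
opening: 0.503
t 27.32 p [ 0.4814 -0.3662  0.0347] op 0.503 F [-0.3  0.6 -0.4] q [-0.82  0.39  1.87  0.    0.89 -0.71]
[[0.994, -0.001, 0.11], [-0.11, 0.002, 0.994], [-0.002, -1.0, 0.002]]
shift mm [-0.3 17.7 -2.9] ('rotvec', array([-0.002,  0.003, -0.002]))
```

```bash
python3 -m inch '[{"ax":0,"ay":0,"az":0,"x":0,"y":10,"z":-3,"hand":0},{"ax":0,"ay":0,"az":0,"x":0,"y":7,"z":0,"hand":0},{"ax":0,"ay":0,"az":0,"x":0,"y":0,"z":0,"hand":0},{"ax":0,"ay":0,"az":0,"x":0,"y":0,"z":0,"hand":1},{"ax":0,"ay":0,"az":0,"x":0,"y":0,"z":0,"hand":1}]' 50;  python3 -m inch '[{"ax":0,"ay":0,"az":0,"x":0,"y":0,"z":0,"hand":1},{"ax":0,"ay":0,"az":0,"x":0,"y":0,"z":0,"hand":1},{"ax":0,"ay":0,"az":0,"x":0,"y":0,"z":0,"hand":1},{"ax":0,"ay":0,"az":0,"x":0,"y":0,"z":0,"hand":1},{"ax":0,"ay":0,"az":0,"x":0,"y":0,"z":0,"hand":1}]' 50;  python3 -m inch '[{"ax":0,"ay":0,"az":0,"x":0,"y":-25,"z":0,"hand":1},{"ax":0,"ay":0,"az":0,"x":0,"y":-25,"z":0,"hand":1},{"ax":0,"ay":0,"az":0,"x":0,"y":-25,"z":0,"hand":1},{"ax":0,"ay":0,"az":0,"x":0,"y":-25,"z":0,"hand":1},{"ax":0,"ay":0,"az":0,"x":0,"y":-25,"z":0,"hand":1}]'
python3 - <<'E'
from h import *
st()
for i in range(3): go(blk(0,[-.106,-.054,-.002][i],.14),down(yaw+np.pi/2)); print(blk(0,[-.106,-.054,-.002][i],.059))
E
```

```text
time: 27.73
eef_pos: [0.4906, -0.3732, 0.0357]
tcp_rot: [0.708, -0.034, 0.045, -0.704]
contact_force: [-5.2, 19.1, 54.8]
opening: 0.329
time: 28.15
eef_pos: [0.4906, -0.3732, 0.0356]
tcp_rot: [0.708, -0.034, 0.045, -0.704]
contact_force: [-4.7, 19.9, 53.6]
opening: 0.336
time: 28.57
eef_pos: [0.4818, -0.3701, 0.1468]
tcp_rot: [0.706, -0.039, 0.039, -0.706]
contact_force: [-0.4, 0.2, -1.0]
opening: -0.003
t 28.57 p [ 0.4818 -0.3701  0.1468] op -0.003 F [-0.4  0.2 -1. ] q [-0.82  0.23  1.82  0.    1.08 -0.71]
[[0.994, 0.001, 0.11], [-0.11, -0.001, 0.994], [0.001, -1.0, -0.001]]
shift mm [ 31.5   6.6 263.8] ('rotvec', array([ 1.000e-03, -1.534e+00,  0.000e+00]))
[ 0.54217406 -0.11135678  0.059     ]
shift mm [ 33.4   6.6 315.7] ('rotvec', array([ 1.000e-03, -1.534e+00,  0.000e+00]))
[ 0.54979056 -0.05991761  0.059     ]
shift mm [ 35.3   6.6 367.7] ('rotvec', array([ 1.000e-03, -1.534e+00,  0.000e+00]))
[ 0.55740706 -0.00847843  0.059     ]
```

```bash
python3 -m inch '[{"ax":0,"ay":0,"az":0,"x":0,"y":-20,"z":35,"hand":0},{"ax":0,"ay":0,"az":0,"x":0,"y":-20,"z":35,"hand":0},{"ax":0,"ay":0,"az":0,"x":0,"y":-20,"z":35,"hand":0},{"ax":0,"ay":0,"az":0,"x":0,"y":-20,"z":35,"hand":0},{"ax":0,"ay":0,"az":0,"x":0,"y":-20,"z":35,"hand":0}]'; python3 -m inch '[{"ax":0,"ay":0,"az":0,"x":0,"y":0,"z":38,"hand":0},{"ax":0,"ay":0,"az":0,"x":0,"y":0,"z":38,"hand":0},{"ax":0,"ay":0,"az":0,"x":0,"y":0,"z":38,"hand":0},{"ax":0,"ay":0,"az":0,"x":0,"y":0,"z":38,"hand":0}]'
cat > sticks.py <<'E'
from h import *
import sys
t=cam('top',sys.argv[1] if len(sys.argv)>1 else None)
h=hsv(t); roi=np.zeros(h.shape[:2],bool); roi[190:375,408:560]=1
m=roi&((h[...,2]>200)|((h[...,1]>150)&(h[...,2]>120)&((h[...,0]<30))))
for bl in blobs(m,100):
    (ce,wh,an),mu=rect(bl); b=cv2.boxPoints((ce,wh,an)); e=sorted([(b[i]+b[(i+1)%4])/2 for i in range(4)],key=lambda q:np.hypot(*(q-ce)))[2:]
    p=[onz(t,*q,.025) for q in e]; d=p[0]-p[1]; d*=np.sign(d[0]); 
    az=np.degrees(np.arctan2(d[1],d[0])); az=(az+90+45)%180-45
    print('stick',np.round(ce,1),np.round(wh),'c',((p[0]+p[1])/2).round(4),'cross az',round(az,1))
E
python3 sticks.py top8.png; python3 -c "
from h import *
cv2.imwrite('pics/c8.png',cv2.resize(cv2.imread('pics/top8.png')[180:360,400:560],(640,720))[:600])"
```

```text
time: 28.98
eef_pos: [0.5012, -0.1949, 0.2464]
tcp_rot: [0.706, -0.039, 0.04, -0.706]
contact_force: [1.0, 0.4, -0.5]
opening: 0.502
time: 29.32
eef_pos: [0.5185, -0.0436, 0.2459]
tcp_rot: [0.707, -0.038, 0.04, -0.706]
contact_force: [-0.4, -0.2, -0.4]
opening: 0.502
stick [467.5 270.8] [56. 10.] c [ 0.5121 -0.3451  0.025 ] cross az -4.2
stick [479.9 285. ] [56. 10.] c [ 0.4819 -0.3709  0.025 ] cross az -4.4
stick [467.1 318.4] [10. 56.] c [ 0.4114 -0.3425  0.025 ] cross az 3.7
```

View pics/c8.png

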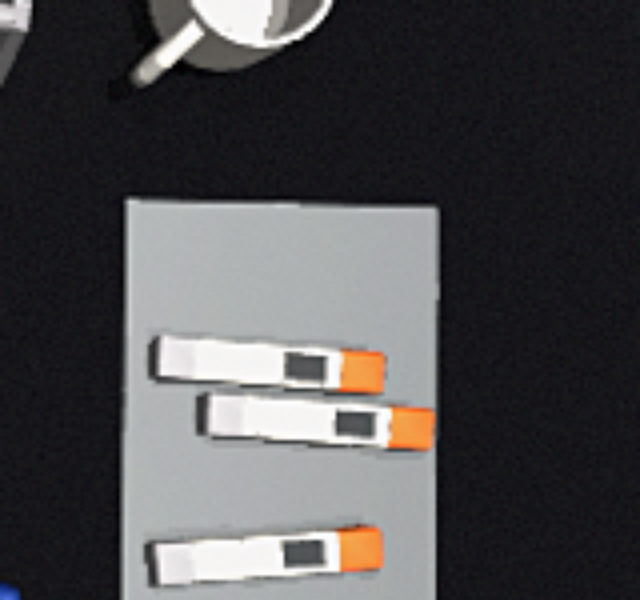

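```bash
python3 - <<'E'
from h import *
st(); go([.5158,-.294,.1],down(np.radians(-4.2)))
E
python3 -m inch '[{"ax":0,"ay":0,"az":0,"x":0,"y":15,"z":-35,"hand":0.15},{"ax":0,"ay":0,"az":0,"x":0,"y":15,"z":-35,"hand":0.15},{"ax":0,"ay":0,"az":0,"x":0,"y":15,"z":-35,"hand":0.15},{"ax":0,"ay":0,"az":0,"x":0,"y":15,"z":-35,"hand":0.15},{"ax":0,"ay":0,"az":0,"x":0,"y":15,"z":-35,"hand":0.15}]'; python3 -m inch '[{"ax":0,"ay":0,"az":0,"x":12,"y":15,"z":-35,"hand":0.15},{"ax":0,"ay":0,"az":0,"x":12,"y":15,"z":-35,"hand":0.15},{"ax":0,"ay":-0.037,"az":0,"x":0,"y":30,"z":0,"hand":0.15},{"ax":0,"ay":0,"az":0,"x":0,"y":0,"z":0,"hand":0.15}]' >/dev/null;  python3 - <<'E'
from h import *
st(); go([.5158,-.294,.0175],down(np.radians(-4.2)))
E
```

```text
t 29.37 p [ 0.5186 -0.0377  0.2457] op 0.499 F [-1.2  4.1 -0.1] q [-0.27 -0.06  1.95  0.    1.25 -0.16]
[[0.994, 0.002, 0.106], [-0.106, 0.004, 0.994], [0.002, -1.0, 0.004]]
shift mm [  24.2  144.7 -255.7] ('rotvec', array([-0.004, -0.033,  0.002]))
time: 29.78
eef_pos: [0.4986, -0.2208, 0.17]
tcp_rot: [0.706, -0.038, 0.039, -0.706]
contact_force: [-0.3, 0.4, 0.2]
opening: 0.425
t 30.12 p [ 0.512  -0.2917  0.1047] op 0.425 F [-0.9  1.1 -0.2] q [-0.69  0.25  1.89  0.    1.01 -0.61]
[[0.997, -0.006, 0.076], [-0.076, 0.006, 0.997], [-0.007, -1.0, 0.005]]
shift mm [ 4.6 87.1 -2.4] ('rotvec', array([-0.005, -0.003, -0.007]))
```

```bash
python3 -m inch '[{"ax":0,"ay":0,"az":0,"x":4,"y":20,"z":-2,"hand":0.15},{"ax":0,"ay":0,"az":0,"x":0,"y":20,"z":0,"hand":0.15},{"ax":0,"ay":0,"az":0,"x":0,"y":15,"z":0,"hand":0.15},{"ax":0,"ay":0,"az":0,"x":0,"y":10,"z":0,"hand":0.15},{"ax":0,"ay":0,"az":0,"x":0,"y":0,"z":0,"hand":0.15}]'
python3 - <<'E'
from h import *
st(); go([.5158,-.294,.0175],down(np.radians(-4.2)))
E
python3 -m inch '[{"ax":0,"ay":0,"az":0,"x":0,"y":8,"z":0,"hand":0.15},{"ax":0,"ay":0,"az":0,"x":0,"y":7,"z":0,"hand":0.15},{"ax":0,"ay":0,"az":0,"x":0,"y":5,"z":0,"hand":0.15},{"ax":0,"ay":0,"az":0,"x":0,"y":0,"z":0,"hand":0.15}]'
```

```text
time: 30.53
eef_pos: [0.5178, -0.2924, 0.0436]
tcp_rot: [-0.706, 0.027, -0.026, 0.707]
contact_force: [-0.6, 0.5, -0.6]
opening: 0.425
t 30.53 p [ 0.5178 -0.2924  0.0436] op 0.425 F [-0.6  0.5 -0.6] q [-0.68  0.35  1.89  0.    0.9  -0.61]
[[0.997, -0.002, 0.075], [-0.075, 0.002, 0.997], [-0.002, -1.0, 0.002]]
shift mm [-1.8 26.1 -1.8] ('rotvec', array([-0.002, -0.002, -0.002]))
time: 30.87
eef_pos: [0.5186, -0.2938, 0.0248]
tcp_rot: [-0.706, 0.027, -0.027, 0.707]
contact_force: [-1.0, 0.5, -0.1]
opening: 0.426
```

```bash
python3 -m inch '[{"ax":0,"ay":0,"az":0,"x":-1,"y":5,"z":0,"hand":0.15},{"ax":0,"ay":0,"az":0,"x":0,"y":0,"z":0,"hand":0.15},{"ax":0,"ay":0,"az":0,"x":0,"y":0,"z":0,"hand":1},{"ax":0,"ay":0,"az":0,"x":0,"y":0,"z":0,"hand":1},{"ax":0,"ay":0,"az":0,"x":0,"y":0,"z":0,"hand":1}]' 40; python3 -m inch '[{"ax":0,"ay":0,"az":0,"x":0,"y":-1,"z":0,"hand":1},{"ax":0,"ay":0,"az":0,"x":10,"y":0,"z":0,"hand":1},{"ax":0,"ay":0,"az":0,"x":15,"y":0,"z":0,"hand":1},{"ax":0,"ay":0,"az":0,"x":13,"y":0,"z":0,"hand":1},{"ax":0,"ay":0,"az":0,"x":0,"y":0,"z":0,"hand":1}]';python3 -m inch '[{"ax":0,"ay":0,"az":0,"x":0,"y":1,"z":0,"hand":0.15},{"ax":0,"ay":0,"az":0,"x":0,"y":0,"z":0,"hand":0.15},{"ax":0,"ay":0,"az":0,"x":0,"y":0,"z":0,"hand":0.15},{"ax":0,"ay":0,"az":0,"x":0,"y":-30,"z":0,"hand":0.15},{"ax":0,"ay":0,"az":0,"x":0,"y":-35,"z":0,"hand":0.15}]'; python3 -m inch '[{"ax":0,"ay":0,"az":0,"x":0,"y":-30,"z":20,"hand":0.15},{"ax":0,"ay":0,"az":0,"x":0,"y":-30,"z":35,"hand":0.15},{"ax":0,"ay":0,"az":0,"x":0,"y":0,"z":38,"hand":0.15},{"ax":0,"ay":0,"az":0,"x":0,"y":0,"z":38,"hand":0.15},{"ax":0,"ay":0,"az":0,"x":0,"y":0,"z":38,"hand":0.15}]';python3 -m inch '[{"ax":0,"ay":0,"az":0,"x":0,"y":0,"z":38,"hand":0},{"ax":0,"ay":0,"az":0,"x":0,"y":0,"z":38,"hand":0},{"ax":0,"ay":0,"az":0,"x":0,"y":0,"z":0,"hand":0}]'; python3 sticks.py top9.png; python3 -c "
from h import *
st()"
```

```text
time: 31.28
eef_pos: [0.5182, -0.2943, 0.0208]
tcp_rot: [0.707, -0.026, 0.028, -0.706]
contact_force: [-0.5, -0.6, 0.1]
opening: 0.239
time: 31.7
eef_pos: [0.5587, -0.2977, 0.0224]
tcp_rot: [0.707, -0.025, 0.029, -0.706]
contact_force: [-0.4, 0.1, 0.2]
opening: 0.243
time: 32.12
eef_pos: [0.5528, -0.2952, 0.0823]
tcp_rot: [-0.705, 0.029, -0.026, 0.708]
contact_force: [0.9, -0.8, 1.0]
opening: 0.424
time: 32.53
eef_pos: [0.5682, -0.1308, 0.1438]
tcp_rot: [0.707, -0.026, 0.029, -0.706]
contact_force: [0.2, -0.4, -1.0]
opening: 0.43
time: 32.78
eef_pos: [0.5734, -0.0504, 0.1425]
tcp_rot: [-0.706, 0.025, -0.026, 0.707]
contact_force: [0.7, -0.8, 0.2]
opening: 0.5
stick [469.  251.9] [56. 10.] c [ 0.5522 -0.349   0.025 ] cross az -5.1
stick [479.9 285. ] [56. 10.] c [ 0.4818 -0.3709  0.025 ] cross az -4.3
stick [467.1 318.4] [10. 56.] c [ 0.4114 -0.3425  0.025 ] cross az 3.7
t 32.83 p [ 0.5736 -0.053   0.1426] op 0.502 F [-0.2 -1.1 -0.3] q [-0.27  0.17  1.9   0.    1.06 -0.2 ]
[[0.997, 0.002, 0.072], [-0.072, 0.0, 0.997], [0.002, -1.0, 0.0]]
```

```bash
for i in 1 2; do python3 -m inch '[{"ax":0,"ay":0,"az":0,"x":-6.9,"y":0,"z":-32.4,"hand":0},{"ax":0,"ay":0,"az":0,"x":-6.9,"y":0,"z":-32.4,"hand":0},{"ax":0,"ay":0,"az":0,"x":-6.9,"y":0,"z":-32.4,"hand":0},{"ax":0,"ay":0,"az":0,"x":-6.9,"y":0,"z":-32.4,"hand":0},{"ax":0,"ay":0,"az":0,"x":-6.9,"y":0,"z":-32.4,"hand":0}]'>/dev/null; done; python3 -m inch '[{"ax":0,"ay":0,"az":0,"x":0,"y":30,"z":0,"hand":0},{"ax":0,"ay":0,"az":0,"x":0,"y":30,"z":0,"hand":0},{"ax":0,"ay":0,"az":0,"x":0,"y":25,"z":0,"hand":0},{"ax":0,"ay":0,"az":0,"x":0,"y":0,"z":0,"hand":0},{"ax":0,"ay":0,"az":0,"x":0,"y":0,"z":0,"hand":0}]'
python3 - <<'E'
from h import *
st(); go([.4818,-.3709,.018],down(np.radians(-4.3)))
E
```

```text
time: 34.08
eef_pos: [0.479, -0.3737, 0.056]
tcp_rot: [-0.706, 0.028, -0.027, 0.707]
contact_force: [0.4, -0.2, 0.0]
opening: 0.499
t 34.08 p [ 0.479  -0.3737  0.056 ] op 0.499 F [ 0.4 -0.2  0. ] q [-0.83  0.36  1.86  0.    0.93 -0.75]
[[0.997, -0.001, 0.078], [-0.078, 0.003, 0.997], [-0.001, -1.0, 0.002]]
shift mm [ 2.6 38.   2.9] ('rotvec', array([-0.002, -0.003, -0.001]))
```

```bash
python3 -m inch '[{"ax":0,"ay":0,"az":0,"x":2.6,"y":18,"z":3,"hand":0},{"ax":0,"ay":0,"az":0,"x":0,"y":12,"z":0,"hand":0},{"ax":0,"ay":0,"az":0,"x":0,"y":8,"z":0,"hand":0},{"ax":0,"ay":0,"az":0,"x":0,"y":0,"z":0,"hand":0},{"ax":0,"ay":0,"az":0,"x":0,"y":0,"z":0,"hand":1}]' 50; python3 -m inch '[{"ax":0,"ay":0,"az":0,"x":0,"y":0,"z":0,"hand":1},{"ax":0,"ay":0,"az":0,"x":0,"y":0,"z":0,"hand":1},{"ax":0,"ay":0,"az":0,"x":0,"y":0,"z":0,"hand":1},{"ax":0,"ay":0,"az":0,"x":0,"y":0,"z":0,"hand":1},{"ax":0,"ay":0,"az":0,"x":0,"y":0,"z":0,"hand":1}]' 50; python3 -m inch '[{"ax":0,"ay":0,"az":0,"x":0,"y":-30,"z":0,"hand":1},{"ax":0,"ay":0,"az":0,"x":0,"y":-35,"z":0,"hand":1},{"ax":0,"ay":0,"az":0,"x":0,"y":-35,"z":0,"hand":1},{"ax":0,"ay":0,"az":0,"x":0,"y":-35,"z":0,"hand":1},{"ax":0,"ay":0,"az":0,"x":0,"y":0,"z":0,"hand":1}]'
python3 - <<'E'
from h import *
st()
for i in range(3): go(blk(0,[-.106,-.054,-.002][i],.15),down(yaw+np.pi/2));
E
```

```text
time: 34.5
eef_pos: [0.4836, -0.3712, 0.0199]
tcp_rot: [0.707, -0.026, 0.028, -0.706]
contact_force: [-0.3, -0.1, -0.5]
opening: 0.372
time: 34.92
eef_pos: [0.4842, -0.3717, 0.0207]
tcp_rot: [0.707, -0.026, 0.028, -0.706]
contact_force: [-0.2, -0.5, 4.0]
opening: 0.244
time: 35.33
eef_pos: [0.4865, -0.3742, 0.1633]
tcp_rot: [0.71, -0.023, 0.032, -0.703]
contact_force: [1.4, -1.1, 1.2]
opening: 0.241
t 35.33 p [ 0.4865 -0.3742  0.1633] op 0.241 F [ 1.4 -1.1  1.2] q [-0.82  0.22  1.81  0.    1.1  -0.75]
[[0.997, 0.012, 0.077], [-0.077, -0.011, 0.997], [0.013, -1.0, -0.01]]
shift mm [ 35.2  11.1 266.5] ('rotvec', array([ 0.018, -1.501,  0.003]))
shift mm [ 38.8  10.6 318.4] ('rotvec', array([ 0.018, -1.501,  0.003]))
shift mm [ 42.5  10.2 370.2] ('rotvec', array([ 0.018, -1.501,  0.003]))
```

```bash
for i in 1 2; do python3 -m inch '[{"ax":0,"ay":0,"az":0,"x":4.4,"y":0,"z":33.3,"hand":1},{"ax":0,"ay":0,"az":0,"x":4.4,"y":0,"z":33.3,"hand":1},{"ax":0,"ay":0,"az":0,"x":4.4,"y":0,"z":33.3,"hand":1},{"ax":0,"ay":0,"az":0,"x":4.4,"y":0,"z":33.3,"hand":1}]'|tail -1; done; for i in 1 2 3; do python3 -m inch '[{"ax":0,"ay":-0.1,"az":0,"x":0,"y":0,"z":0,"hand":1},{"ax":0,"ay":-0.1,"az":0,"x":0,"y":0,"z":0,"hand":1},{"ax":0,"ay":-0.1,"az":0,"x":0,"y":0,"z":0,"hand":1},{"ax":0,"ay":-0.1,"az":0,"x":0,"y":0,"z":0,"hand":1},{"ax":0,"ay":-0.1,"az":0,"x":0,"y":0,"z":0,"hand":1}]' |tail -1; done
python3 - <<'E'
from h import *
st(); go(blk(0,-.106,.0627),down(yaw+np.pi/2)); 
t=cam('top','top10.png'); g=t['img'][190:310,280:400]; cv2.imwrite('pics/c10.png',cv2.resize(g[...,::-1],(600,600)))
E
```

```text
opening: 0.244
opening: 0.243
opening: 0.244
opening: 0.246
opening: 0.241
t 37.25 p [ 0.5382 -0.1079  0.1534] op 0.241 F [-0.3 -0.2 -1.2] q [-0.38  0.1   1.96  0.    1.08 -1.81]
[[0.142, 0.0, -0.99], [0.99, 0.0, 0.142], [0.0, -1.0, -0.0]]
shift mm [-2.9 90.7 -4.4] ('rotvec', array([0.   , 0.004, 0.   ]))
```

View pics/c10.png

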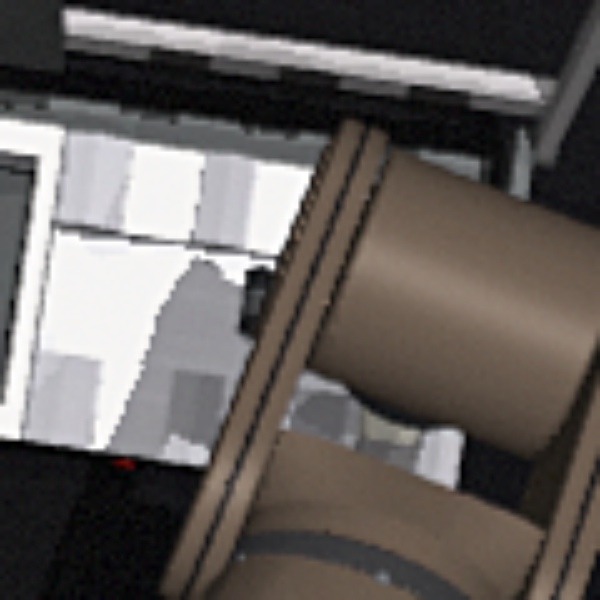

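```bash
python3 -m inch '[{"ax":0,"ay":0.004,"az":0,"x":-2.9,"y":20,"z":-4.4,"hand":1},{"ax":0,"ay":0,"az":0,"x":0,"y":20,"z":0,"hand":1},{"ax":0,"ay":0,"az":0,"x":0,"y":15,"z":0,"hand":1},{"ax":0,"ay":0,"az":0,"x":0,"y":10,"z":0,"hand":1},{"ax":0,"ay":0,"az":0,"x":0,"y":0,"z":0,"hand":1}]'; for i in 1 2 3; do python3 -m inch '[{"ax":0,"ay":0,"az":0,"x":0,"y":4,"z":0,"hand":1},{"ax":0,"ay":0,"az":0,"x":0,"y":3,"z":0,"hand":1},{"ax":0,"ay":0,"az":0,"x":0,"y":0,"z":0,"hand":1}]' | grep -E 'pos|force'; done
python3 - <<'E'
from h import *
st(); go(blk(0,-.106,.0627),down(yaw+np.pi/2));
E
```

```text
time: 37.72
eef_pos: [0.5407, -0.1108, 0.0863]
tcp_rot: [-0.535, -0.46, 0.461, 0.538]
contact_force: [-0.7, -0.0, -0.9]
opening: 0.241
eef_pos: [0.5433, -0.1118, 0.0829]
contact_force: [0.1, -0.4, -1.6]
eef_pos: [0.5428, -0.1116, 0.0753]
contact_force: [0.2, 0.7, -0.9]
eef_pos: [0.5425, -0.1115, 0.0678]
contact_force: [-0.9, -0.1, -0.2]
t 38.47 p [ 0.5425 -0.1115  0.0678] op 0.241 F [-0.9 -0.1 -0.2] q [-0.39  0.23  1.99  0.    0.92 -1.81]
[[0.151, 0.001, -0.988], [0.988, 0.0, 0.151], [0.0, -1.0, -0.001]]
shift mm [0.1 5.1 0.3] ('rotvec', array([ 0.001, -0.005,  0.   ]))
```

```bash
for i in 1 2 3; do python3 -m inch '[{"ax":0,"ay":0,"az":0,"x":0,"y":1.8,"z":0,"hand":1},{"ax":0,"ay":0,"az":0,"x":0,"y":0,"z":0,"hand":1}]' | grep -E 'pos|force'; done
```

```text
eef_pos: [0.5429, -0.1116, 0.0665]
contact_force: [-0.4, -0.2, -1.5]
eef_pos: [0.5429, -0.1116, 0.0648]
contact_force: [-0.1, 0.2, -0.9]
eef_pos: [0.5429, -0.1116, 0.063]
contact_force: [0.2, -0.3, -1.6]
```

```bash
python3 -m inch '[{"ax":0,"ay":0,"az":0,"x":0,"y":1.5,"z":0,"hand":1},{"ax":0,"ay":0,"az":0,"x":0,"y":0,"z":0,"hand":1}]' | grep -E 'pos|force'; python3 -m inch '[{"ax":0,"ay":0,"az":0,"x":0,"y":0,"z":0,"hand":0.1},{"ax":0,"ay":0,"az":0,"x":0,"y":0,"z":0,"hand":0.1},{"ax":0,"ay":0,"az":0,"x":0,"y":0,"z":0,"hand":0.1},{"ax":0,"ay":0,"az":0,"x":0,"y":0,"z":0,"hand":0.1}]'; python3 -m inch '[{"ax":0,"ay":0,"az":0,"x":0,"y":-20,"z":0,"hand":0.1},{"ax":0,"ay":0,"az":0,"x":0,"y":-25,"z":0,"hand":0.1},{"ax":0,"ay":0,"az":0,"x":0,"y":-25,"z":0,"hand":0.1},{"ax":0,"ay":0,"az":0,"x":0,"y":-25,"z":0,"hand":0.1},{"ax":0,"ay":0,"az":0,"x":0,"y":0,"z":0,"hand":0.1}]';  for i in 1 2 3; do python3 -m inch '[{"ax":0,"ay":0.09,"az":0,"x":0,"y":0,"z":0,"hand":0},{"ax":0,"ay":0.09,"az":0,"x":0,"y":0,"z":0,"hand":0},{"ax":0,"ay":0.09,"az":0,"x":0,"y":0,"z":0,"hand":0},{"ax":0,"ay":0.09,"az":0,"x":0,"y":0,"z":0,"hand":0},{"ax":0,"ay":0.09,"az":0,"x":0,"y":0,"z":0,"hand":0}]' |tail -1; done
python3 - <<'E'
from h import *
st(); go([.4114,-.3425,.1],down(np.radians(3.7)));
E
```

```text
eef_pos: [0.5431, -0.1117, 0.0627]
contact_force: [-1.9, 1.1, 3.8]
time: 39.47
eef_pos: [0.5431, -0.1117, 0.0617]
tcp_rot: [0.537, 0.461, -0.46, -0.536]
contact_force: [0.6, 0.0, 1.1]
opening: 0.453
time: 39.88
eef_pos: [0.5462, -0.1129, 0.1628]
tcp_rot: [0.54, 0.463, -0.458, -0.532]
contact_force: [1.0, -0.4, 0.2]
opening: 0.447
opening: 0.503
opening: 0.501
opening: 0.496
t 41.13 p [ 0.5425 -0.1115  0.1557] op 0.496 F [-0.5 -0.8 -0.1] q [-0.39  0.11  1.95  0.    1.08 -0.45]
[[0.998, 0.001, -0.064], [0.064, 0.0, 0.998], [0.001, -1.0, -0.0]]
shift mm [-145.7   55.6 -222. ] ('rotvec', array([ 0.   , -0.   ,  0.001]))
```

```bash
for i in 1 2; do python3 -m inch '[{"ax":0,"ay":0,"az":0,"x":-18.2,"y":0,"z":-27.7,"hand":0},{"ax":0,"ay":0,"az":0,"x":-18.2,"y":0,"z":-27.7,"hand":0},{"ax":0,"ay":0,"az":0,"x":-18.2,"y":0,"z":-27.7,"hand":0},{"ax":0,"ay":0,"az":0,"x":-18.2,"y":0,"z":-27.7,"hand":0}]'|tail -1; done;  python3 -m inch '[{"ax":0,"ay":0,"az":0,"x":0,"y":35,"z":0,"hand":0},{"ax":0,"ay":0,"az":0,"x":0,"y":35,"z":0,"hand":0},{"ax":0,"ay":0,"az":0,"x":0,"y":30,"z":0,"hand":0},{"ax":0,"ay":0,"az":0,"x":0,"y":0,"z":0,"hand":0},{"ax":0,"ay":0,"az":0,"x":0,"y":0,"z":0,"hand":0}]'
python3 - <<'E'
from h import *
st(); go([.4114,-.3425,.018],down(np.radians(3.7)))
E
```

```text
opening: 0.503
opening: 0.499
time: 42.22
eef_pos: [0.4118, -0.3414, 0.0544]
tcp_rot: [-0.705, -0.024, 0.025, 0.708]
contact_force: [0.3, -0.2, 0.9]
opening: 0.505
t 42.22 p [ 0.4118 -0.3414  0.0544] op 0.505 F [ 0.3 -0.2  0.9] q [-0.88  0.22  2.04  0.    0.89 -0.95]
[[0.998, -0.001, -0.069], [0.069, 0.004, 0.998], [-0.001, -1.0, 0.004]]
shift mm [-0.5 36.4 -1.2] ('rotvec', array([-0.004,  0.004, -0.001]))
```

```bash
python3 -m inch '[{"ax":0,"ay":0,"az":0,"x":0,"y":17,"z":-1,"hand":0},{"ax":0,"ay":0,"az":0,"x":0,"y":12,"z":0,"hand":0},{"ax":0,"ay":0,"az":0,"x":0,"y":7,"z":0,"hand":0},{"ax":0,"ay":0,"az":0,"x":0,"y":0,"z":0,"hand":0},{"ax":0,"ay":0,"az":0,"x":0,"y":0,"z":0,"hand":1}]' 50; python3 -m inch '[{"ax":0,"ay":0,"az":0,"x":0,"y":0,"z":0,"hand":1},{"ax":0,"ay":0,"az":0,"x":0,"y":0,"z":0,"hand":1},{"ax":0,"ay":0,"az":0,"x":0,"y":0,"z":0,"hand":1},{"ax":0,"ay":0,"az":0,"x":0,"y":0,"z":0,"hand":1},{"ax":0,"ay":0,"az":0,"x":0,"y":0,"z":0,"hand":1}]' 50; python3 -m inch '[{"ax":0,"ay":0,"az":0,"x":0,"y":-30,"z":0,"hand":1},{"ax":0,"ay":0,"az":0,"x":0,"y":-35,"z":0,"hand":1},{"ax":0,"ay":0,"az":0,"x":0,"y":-35,"z":0,"hand":1},{"ax":0,"ay":0,"az":0,"x":0,"y":-35,"z":0,"hand":1},{"ax":0,"ay":0,"az":0,"x":0,"y":0,"z":0,"hand":1}]'
python3 - <<'E'
from h import *
st()
go(blk(0,-.054,.15),down(yaw+np.pi/2));
E
```

```text
time: 42.63
eef_pos: [0.4135, -0.3439, 0.0211]
tcp_rot: [0.707, 0.025, -0.024, -0.706]
contact_force: [0.3, 0.2, 0.5]
opening: 0.371
time: 43.05
eef_pos: [0.4139, -0.3445, 0.0217]
tcp_rot: [0.707, 0.026, -0.023, -0.706]
contact_force: [0.8, 1.0, 5.6]
opening: 0.241
time: 43.47
eef_pos: [0.4158, -0.3471, 0.1635]
tcp_rot: [0.711, 0.028, -0.021, -0.703]
contact_force: [1.4, -1.0, 0.6]
opening: 0.242
t 43.47 p [ 0.4158 -0.3471  0.1635] op 0.242 F [ 1.4 -1.   0.6] q [-0.88  0.07  1.98  0.    1.08 -0.95]
[[0.998, 0.011, -0.069], [0.069, -0.011, 0.998], [0.01, -1.0, -0.012]]
shift mm [153.4  11.7 277.4] ('rotvec', array([ 0.017, -1.355,  0.   ]))
```

```bash
for i in 1 2; do python3 -m inch '[{"ax":0,"ay":0,"az":0,"x":15.3,"y":0,"z":27.7,"hand":1},{"ax":0,"ay":0,"az":0,"x":15.3,"y":0,"z":27.7,"hand":1},{"ax":0,"ay":0,"az":0,"x":15.3,"y":0,"z":27.7,"hand":1},{"ax":0,"ay":0,"az":0,"x":15.3,"y":0,"z":27.7,"hand":1},{"ax":0,"ay":0,"az":0,"x":15.3,"y":0,"z":27.7,"hand":1}]'|tail -1; done; for i in 1 2 3; do python3 -m inch '[{"ax":0,"ay":-0.0903,"az":0,"x":0,"y":0,"z":0,"hand":1},{"ax":0,"ay":-0.0903,"az":0,"x":0,"y":0,"z":0,"hand":1},{"ax":0,"ay":-0.0903,"az":0,"x":0,"y":0,"z":0,"hand":1},{"ax":0,"ay":-0.0903,"az":0,"x":0,"y":0,"z":0,"hand":1},{"ax":0,"ay":-0.0903,"az":0,"x":0,"y":0,"z":0,"hand":1}]' |tail -1; done
python3 - <<'E'
from h import *
st(); go(blk(0,-.054,.0637),down(yaw+np.pi/2))
E
```

```text
opening: 0.245
opening: 0.241
opening: 0.241
opening: 0.243
opening: 0.245
t 45.55 p [ 0.5457 -0.0567  0.1543] op 0.245 F [-0.1  0.5 -0.9] q [-0.29  0.1   1.96  0.    1.08 -1.72]
[[0.142, 0.0, -0.99], [0.99, 0.0, 0.142], [0.0, -1.0, -0.0]]
shift mm [-2.7 90.6 -4.5] ('rotvec', array([0.   , 0.004, 0.   ]))
```

```bash
python3 -m inch '[{"ax":0,"ay":0.004,"az":0,"x":-2.7,"y":20,"z":-4.5,"hand":1},{"ax":0,"ay":0,"az":0,"x":0,"y":20,"z":0,"hand":1},{"ax":0,"ay":0,"az":0,"x":0,"y":15,"z":0,"hand":1},{"ax":0,"ay":0,"az":0,"x":0,"y":10,"z":0,"hand":1},{"ax":0,"ay":0,"az":0,"x":0,"y":0,"z":0,"hand":1}]' | grep force; for i in 1 2 3; do python3 -m inch '[{"ax":0,"ay":0,"az":0,"x":0,"y":4,"z":0,"hand":1},{"ax":0,"ay":0,"az":0,"x":0,"y":3,"z":0,"hand":1},{"ax":0,"ay":0,"az":0,"x":0,"y":0,"z":0,"hand":1}]' | grep -E 'pos|force'; done; python3 -m inch '[{"ax":0,"ay":0,"az":0,"x":0,"y":2,"z":0,"hand":1},{"ax":0,"ay":0,"az":0,"x":0,"y":0,"z":0,"hand":1}]' | grep -E 'pos|force'; python3 -m inch '[{"ax":0,"ay":0,"az":0,"x":0,"y":2,"z":0,"hand":1},{"ax":0,"ay":0,"az":0,"x":0,"y":0,"z":0,"hand":1}]' | grep -E 'pos|force';python3 - <<'E'
from h import *
st(); go(blk(0,-.054,.0637),down(yaw+np.pi/2))
E
```

```text
contact_force: [0.4, 0.3, -1.7]
eef_pos: [0.551, -0.0603, 0.0839]
contact_force: [-0.1, 0.7, -1.5]
eef_pos: [0.5505, -0.0602, 0.0764]
contact_force: [-0.0, 0.5, -1.0]
eef_pos: [0.5502, -0.0601, 0.0689]
contact_force: [0.3, -0.3, -2.2]
eef_pos: [0.5505, -0.0602, 0.0673]
contact_force: [-0.2, 0.5, -1.8]
eef_pos: [0.5506, -0.0602, 0.0654]
contact_force: [0.1, 0.8, -1.0]
t 47.05 p [ 0.5506 -0.0602  0.0654] op 0.242 F [ 0.1  0.8 -1. ] q [-0.29  0.24  1.99  0.    0.91 -1.71]
[[0.151, 0.002, -0.989], [0.989, -0.0, 0.151], [0.0, -1.0, -0.002]]
shift mm [0.2 1.7 0.8] ('rotvec', array([ 0.002, -0.004,  0.   ]))
```

Release, rise, turn, and go for the third stick at (.5522, −.349), cross −5.1°.

```bash
python3 -m inch '[{"ax":0,"ay":0,"az":0,"x":0,"y":1.8,"z":0,"hand":1},{"ax":0,"ay":0,"az":0,"x":0,"y":0,"z":0,"hand":1}]' | grep -E 'pos|force'; python3 -m inch '[{"ax":0,"ay":0,"az":0,"x":0,"y":0,"z":0,"hand":0.1},{"ax":0,"ay":0,"az":0,"x":0,"y":0,"z":0,"hand":0.1},{"ax":0,"ay":0,"az":0,"x":0,"y":0,"z":0,"hand":0.1},{"ax":0,"ay":0,"az":0,"x":0,"y":0,"z":0,"hand":0.1}]' | grep -E 'force|open'; python3 -m inch '[{"ax":0,"ay":0,"az":0,"x":0,"y":-20,"z":0,"hand":0.1},{"ax":0,"ay":0,"az":0,"x":0,"y":-25,"z":0,"hand":0.1},{"ax":0,"ay":0,"az":0,"x":0,"y":-25,"z":0,"hand":0.1},{"ax":0,"ay":0,"az":0,"x":0,"y":-25,"z":0,"hand":0.1},{"ax":0,"ay":0,"az":0,"x":0,"y":0,"z":0,"hand":0.1}]'|grep force;  for i in 1 2 3; do python3 -m inch '[{"ax":0,"ay":0.1,"az":0,"x":0,"y":0,"z":0,"hand":0},{"ax":0,"ay":0.1,"az":0,"x":0,"y":0,"z":0,"hand":0},{"ax":0,"ay":0.1,"az":0,"x":0,"y":0,"z":0,"hand":0},{"ax":0,"ay":0.1,"az":0,"x":0,"y":0,"z":0,"hand":0},{"ax":0,"ay":0.1,"az":0,"x":0,"y":0,"z":0,"hand":0}]' |tail -1; done
python3 - <<'E'
from h import *
st(); go([.5522,-.349,.1],down(np.radians(-5.1)))
E
python3 sticks.py
```

```text
eef_pos: [0.5508, -0.0603, 0.0638]
contact_force: [-0.1, -1.1, -1.5]
contact_force: [-0.4, 0.5, 0.9]
opening: 0.449
contact_force: [0.3, -0.2, 0.3]
opening: 0.499
opening: 0.495
opening: 0.501
t 49.22 p [ 0.5502 -0.0601  0.1581] op 0.501 F [ 0.1 -1.1 -1. ] q [-0.29  0.11  1.95  0.    1.09 -0.21]
[[0.996, 0.001, 0.085], [-0.085, -0.0, 0.996], [0.001, -1.0, 0.0]]
shift mm [  26.6   58.2 -287.7] ('rotvec', array([-0.   ,  0.004,  0.001]))
stick [469.  251.9] [56. 10.] c [ 0.5523 -0.349   0.025 ] cross az -5.1
```

```bash
for i in 1 2; do python3 -m inch '[{"ax":0,"ay":0,"az":0,"x":3.3,"y":0,"z":-36,"hand":0},{"ax":0,"ay":0,"az":0,"x":3.3,"y":0,"z":-36,"hand":0},{"ax":0,"ay":0,"az":0,"x":3.3,"y":0,"z":-36,"hand":0},{"ax":0,"ay":0,"az":0,"x":3.3,"y":0,"z":-36,"hand":0}]'|tail -1; done;  python3 -m inch '[{"ax":0,"ay":0,"az":0,"x":0,"y":35,"z":0,"hand":0},{"ax":0,"ay":0,"az":0,"x":0,"y":35,"z":0,"hand":0},{"ax":0,"ay":0,"az":0,"x":0,"y":30,"z":0,"hand":0},{"ax":0,"ay":0,"az":0,"x":0,"y":0,"z":0,"hand":0},{"ax":0,"ay":0,"az":0,"x":0,"y":0,"z":0,"hand":0}]'
python3 - <<'E'
from h import *
st(); go([.5522,-.349,.018],down(np.radians(-5.1)))
E
```

```text
opening: 0.499
opening: 0.504
time: 50.35
eef_pos: [0.5524, -0.3481, 0.0564]
tcp_rot: [-0.705, 0.029, -0.027, 0.708]
contact_force: [0.3, -0.3, 0.4]
opening: 0.498
t 50.35 p [ 0.5524 -0.3481  0.0564] op 0.498 F [ 0.3 -0.3  0.4] q [-0.72  0.44  1.74  0.    0.96 -0.64]
[[0.997, -0.002, 0.079], [-0.079, 0.003, 0.997], [-0.003, -1.0, 0.003]]
shift mm [-0.  38.4 -1. ] ('rotvec', array([-0.003,  0.01 , -0.003]))
```

```bash
python3 -m inch '[{"ax":0,"ay":0.01,"az":0,"x":0,"y":18,"z":-1,"hand":0},{"ax":0,"ay":0,"az":0,"x":0,"y":12,"z":0,"hand":0},{"ax":0,"ay":0,"az":0,"x":0,"y":8,"z":0,"hand":0},{"ax":0,"ay":0,"az":0,"x":0,"y":0,"z":0,"hand":0},{"ax":0,"ay":0,"az":0,"x":0,"y":0,"z":0,"hand":1}]' 50; python3 -m inch '[{"ax":0,"ay":0,"az":0,"x":0,"y":0,"z":0,"hand":1},{"ax":0,"ay":0,"az":0,"x":0,"y":0,"z":0,"hand":1},{"ax":0,"ay":0,"az":0,"x":0,"y":0,"z":0,"hand":1},{"ax":0,"ay":0,"az":0,"x":0,"y":0,"z":0,"hand":1},{"ax":0,"ay":0,"az":0,"x":0,"y":0,"z":0,"hand":1}]' 50; python3 -m inch '[{"ax":0,"ay":0,"az":0,"x":0,"y":-30,"z":0,"hand":1},{"ax":0,"ay":0,"az":0,"x":0,"y":-35,"z":0,"hand":1},{"ax":0,"ay":0,"az":0,"x":0,"y":-35,"z":0,"hand":1},{"ax":0,"ay":0,"az":0,"x":0,"y":-35,"z":0,"hand":1},{"ax":0,"ay":0,"az":0,"x":0,"y":0,"z":0,"hand":1}]'
python3 - <<'E'
from h import *
st()
go(blk(0,-.002,.15),down(yaw+np.pi/2));
E
```

```text
time: 50.77
eef_pos: [0.5541, -0.3503, 0.0215]
tcp_rot: [0.707, -0.031, 0.033, -0.706]
contact_force: [-0.1, -0.1, -0.3]
opening: 0.372
time: 51.18
eef_pos: [0.5547, -0.351, 0.0224]
tcp_rot: [0.707, -0.031, 0.033, -0.706]
contact_force: [0.4, 0.8, 4.5]
opening: 0.238
time: 51.6
eef_pos: [0.557, -0.3533, 0.1652]
tcp_rot: [0.71, -0.027, 0.037, -0.703]
contact_force: [0.7, -1.5, 0.8]
opening: 0.237
t 51.6 p [ 0.557  -0.3533  0.1652] op 0.237 F [ 0.7 -1.5  0.8] q [-0.72  0.31  1.69  0.    1.12 -0.63]
[[0.996, 0.013, 0.09], [-0.09, -0.01, 0.996], [0.014, -1.0, -0.009]]
shift mm [-30.9  11.7 343.5] ('rotvec', array([ 0.018, -1.514,  0.005]))
```

```bash
for i in 1 2; do python3 -m inch '[{"ax":0,"ay":0,"az":0,"x":-3.1,"y":0,"z":34.4,"hand":1},{"ax":0,"ay":0,"az":0,"x":-3.1,"y":0,"z":34.4,"hand":1},{"ax":0,"ay":0,"az":0,"x":-3.1,"y":0,"z":34.4,"hand":1},{"ax":0,"ay":0,"az":0,"x":-3.1,"y":0,"z":34.4,"hand":1},{"ax":0,"ay":0,"az":0,"x":-3.1,"y":0,"z":34.4,"hand":1}]'|tail -1; done; for i in 1 2 3; do python3 -m inch '[{"ax":0,"ay":-0.101,"az":0,"x":0,"y":0,"z":0,"hand":1},{"ax":0,"ay":-0.101,"az":0,"x":0,"y":0,"z":0,"hand":1},{"ax":0,"ay":-0.101,"az":0,"x":0,"y":0,"z":0,"hand":1},{"ax":0,"ay":-0.101,"az":0,"x":0,"y":0,"z":0,"hand":1},{"ax":0,"ay":-0.101,"az":0,"x":0,"y":0,"z":0,"hand":1}]' |tail -1; done
python3 - <<'E'
from h import *
st(); go(blk(0,-.002,.0644),down(yaw+np.pi/2))
E
```

```text
opening: 0.236
opening: 0.239
opening: 0.242
opening: 0.242
opening: 0.243
t 53.68 p [ 0.5531 -0.0049  0.1547] op 0.243 F [ 0.4 -0.8 -2.2] q [-0.19  0.11  1.95 -0.    1.08 -1.62]
[[0.141, 0.0, -0.99], [0.99, -0.0, 0.141], [-0.0, -1.0, -0.0]]
shift mm [-3.  90.3 -4.8] ('rotvec', array([ 0.   ,  0.006, -0.   ]))
```

```bash
python3 -m inch '[{"ax":0,"ay":0.006,"az":0,"x":-3,"y":20,"z":-4.8,"hand":1},{"ax":0,"ay":0,"az":0,"x":0,"y":20,"z":0,"hand":1},{"ax":0,"ay":0,"az":0,"x":0,"y":15,"z":0,"hand":1},{"ax":0,"ay":0,"az":0,"x":0,"y":10,"z":0,"hand":1},{"ax":0,"ay":0,"az":0,"x":0,"y":0,"z":0,"hand":1}]' | grep force; for i in 1 2 3; do python3 -m inch '[{"ax":0,"ay":0,"az":0,"x":0,"y":4,"z":0,"hand":1},{"ax":0,"ay":0,"az":0,"x":0,"y":3,"z":0,"hand":1},{"ax":0,"ay":0,"az":0,"x":0,"y":0,"z":0,"hand":1}]' | grep -E 'pos|force'; done; for i in 1 2; do python3 -m inch '[{"ax":0,"ay":0,"az":0,"x":0,"y":1.8,"z":0,"hand":1},{"ax":0,"ay":0,"az":0,"x":0,"y":0,"z":0,"hand":1}]' | grep -E 'pos|force'; done
python3 - <<'E'
from h import *
st(); go(blk(0,-.002,.0644),down(yaw+np.pi/2))
E
```

```text
contact_force: [-1.1, -0.8, -1.1]
eef_pos: [0.5586, -0.0087, 0.0842]
contact_force: [-0.6, 0.2, -0.7]
eef_pos: [0.5581, -0.0086, 0.0765]
contact_force: [-0.3, 0.4, -1.2]
eef_pos: [0.5578, -0.0086, 0.0691]
contact_force: [-0.2, 0.6, -1.2]
eef_pos: [0.5582, -0.0087, 0.0677]
contact_force: [-0.2, -0.0, -0.1]
eef_pos: [0.5582, -0.0087, 0.0661]
contact_force: [0.1, 0.2, -1.6]
t 55.18 p [ 0.5582 -0.0087  0.0661] op 0.241 F [ 0.1  0.2 -1.6] q [-0.2   0.25  1.98  0.    0.91 -1.62]
[[0.152, 0.002, -0.988], [0.988, -0.0, 0.152], [-0.0, -1.0, -0.002]]
shift mm [0.1 1.7 0.8] ('rotvec', array([ 0.002, -0.005, -0.   ]))
```

```bash
python3 -m inch '[{"ax":0,"ay":0,"az":0,"x":0,"y":1.8,"z":0,"hand":1},{"ax":0,"ay":0,"az":0,"x":0,"y":0,"z":0,"hand":1}]' | grep -E 'pos|force'; python3 -m inch '[{"ax":0,"ay":0,"az":0,"x":0,"y":0,"z":0,"hand":0.1},{"ax":0,"ay":0,"az":0,"x":0,"y":0,"z":0,"hand":0.1},{"ax":0,"ay":0,"az":0,"x":0,"y":0,"z":0,"hand":0.1},{"ax":0,"ay":0,"az":0,"x":0,"y":0,"z":0,"hand":0.1}]' | grep -E 'force|open'; python3 -m inch '[{"ax":0,"ay":0,"az":0,"x":0,"y":-20,"z":0,"hand":0.1},{"ax":0,"ay":0,"az":0,"x":0,"y":-25,"z":0,"hand":0.1},{"ax":0,"ay":0,"az":0,"x":0,"y":-35,"z":0,"hand":0.1},{"ax":0,"ay":0,"az":0,"x":0,"y":-35,"z":0,"hand":0.1},{"ax":0,"ay":0,"az":0,"x":0,"y":-35,"z":0,"hand":0.1}]'|grep force; for i in 1 2; do python3 -m inch '[{"ax":0,"ay":0,"az":0,"x":-30,"y":-25,"z":0,"hand":0},{"ax":0,"ay":0,"az":0,"x":-35,"y":-20,"z":0,"hand":0},{"ax":0,"ay":0,"az":0,"x":-35,"y":0,"z":0,"hand":0},{"ax":0,"ay":0,"az":0,"x":-35,"y":0,"z":0,"hand":0},{"ax":0,"ay":0,"az":0,"x":-35,"y":0,"z":0,"hand":0}]' |head -2; done; for i in 1 2 3; do python3 -m inch '[{"ax":0,"ay":0.105,"az":0,"x":0,"y":0,"z":0,"hand":0},{"ax":0,"ay":0.105,"az":0,"x":0,"y":0,"z":0,"hand":0},{"ax":0,"ay":0.105,"az":0,"x":0,"y":0,"z":0,"hand":0},{"ax":0,"ay":0.105,"az":0,"x":0,"y":0,"z":0,"hand":0},{"ax":0,"ay":0.105,"az":0,"x":0,"y":0,"z":0,"hand":0}]' |tail -1; done
python3 - <<'E'
from h import *
st(); t=cam('top','top11.png'); s=cam('side','side11.png')
a=redends(t);b=redends(s); p,e=tri(t,a[1],s,b[1]); hh=blk(.085,0,.075); print(a[2],b[2],p,e,'th',np.arctan2(p[2]-.075,(hh-p)[:2]@BX))
A=cv2.resize(cv2.imread('pics/top11.png')[140:310,220:420],(400,340),interpolation=cv2.INTER_CUBIC); B=cv2.resize(cv2.imread('pics/side11.png')[170:340,240:440],(400,340),interpolation=cv2.INTER_CUBIC)
cv2.imwrite('pics/c11.png',np.hstack([A,B]))
E
```

```text
eef_pos: [0.5584, -0.0087, 0.0644]
contact_force: [-0.6, 0.3, -0.9]
contact_force: [1.0, 0.5, 1.0]
opening: 0.448
contact_force: [0.3, 0.2, -0.6]
time: 56.52
eef_pos: [0.5319, -0.1781, 0.2606]
time: 56.93
eef_pos: [0.5059, -0.3464, 0.3054]
opening: 0.502
opening: 0.497
opening: 0.499
t 58.18 p [ 0.5062 -0.3446  0.3045] op 0.499 F [ 1.1 -0.2  0.4] q [-0.76  0.11  1.67  0.    1.36 -0.6 ]
[[0.987, 0.002, 0.161], [-0.161, -0.0, 0.987], [0.002, -1.0, 0.0]]
541 313 [ 0.68370871 -0.0235513   0.26190258] 0.0007826184442240313 th 1.7925901460576856
```

View pics/c11.png

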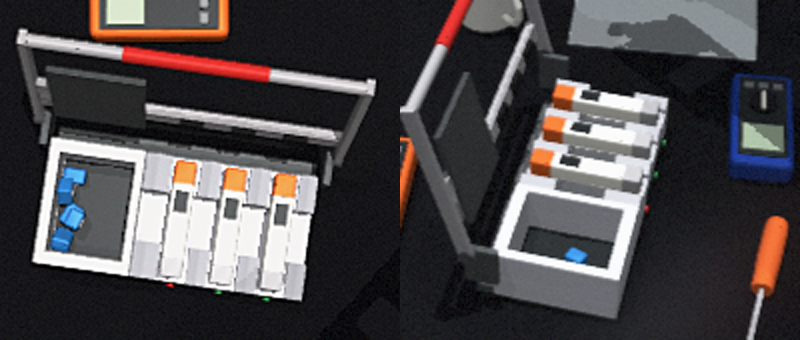

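```bash
for i in 1 2; do python3 -m inch '[{"ax":0,"ay":0,"az":0,"x":12.4,"y":-2.5,"z":34.5,"hand":0},{"ax":0,"ay":0,"az":0,"x":12.4,"y":-2.5,"z":34.5,"hand":0},{"ax":0,"ay":0,"az":0,"x":12.4,"y":-2.5,"z":34.5,"hand":0},{"ax":0,"ay":0,"az":0,"x":12.4,"y":-2.5,"z":34.5,"hand":0},{"ax":0,"ay":0,"az":0,"x":12.4,"y":-2.5,"z":34.5,"hand":0}]'|tail -1; done; python3 -m inch '[{"ax":0,"ay":0,"az":0,"x":0,"y":0,"z":0,"hand":0}]'|tail -1;python3 - <<'E'
from h import *
st(); go([.6837,-.0236,.255],down(yaw))
E
```

```text
opening: 0.498
opening: 0.501
opening: 0.502
t 59.2 p [ 0.6844 -0.0172  0.33  ] op 0.502 F [-0.  -0.3 -0.4] q [-0.17  0.26  1.46  0.    1.43 -0.03]
[[0.989, 0.004, 0.147], [-0.147, 0.002, 0.989], [0.004, -1.0, 0.003]]
shift mm [ 0.  75.  -6.6] ('rotvec', array([-0.003, -0.   ,  0.004]))
```

```bash
python3 -m inch '[{"ax":0,"ay":0,"az":0,"x":0,"y":25,"z":-6,"hand":0},{"ax":0,"ay":0,"az":0,"x":0,"y":25,"z":0,"hand":0},{"ax":0,"ay":0,"az":0,"x":0,"y":15,"z":0,"hand":0},{"ax":0,"ay":0,"az":0,"x":0,"y":10,"z":0,"hand":0},{"ax":0,"ay":0,"az":0,"x":0,"y":0,"z":0,"hand":0}]'; for i in 1 2; do python3 -m inch '[{"ax":0,"ay":0,"az":0,"x":0,"y":0,"z":0,"hand":1},{"ax":0,"ay":0,"az":0,"x":0,"y":0,"z":0,"hand":1},{"ax":0,"ay":0,"az":0,"x":0,"y":0,"z":0,"hand":1},{"ax":0,"ay":0,"az":0,"x":0,"y":0,"z":0,"hand":1}]' 40; done
python3 - <<'E'
from h import *
st()
th=1.79-np.arange(0,19)*.1; p=np.stack([-np.cos(th),-np.sin(th)],1)*190
print(np.diff(p,axis=0).round(1).tolist())
E
```

```text
time: 59.62
eef_pos: [0.6803, -0.0291, 0.2513]
tcp_rot: [-0.705, 0.056, -0.054, 0.705]
contact_force: [-0.1, -0.3, -0.0]
opening: 0.498
time: 59.95
eef_pos: [0.6826, -0.0294, 0.2571]
tcp_rot: [0.705, -0.053, 0.057, -0.705]
contact_force: [0.9, -0.0, 2.7]
opening: 0.121
time: 60.28
eef_pos: [0.6826, -0.0295, 0.2571]
tcp_rot: [0.705, -0.053, 0.057, -0.705]
contact_force: [0.6, -0.5, 6.5]
opening: 0.117
t 60.28 p [ 0.6826 -0.0295  0.2571] op 0.117 F [ 0.6 -0.5  6.5] q [-0.19  0.29  1.54 -0.    1.3  -0.03]
[[0.988, 0.006, 0.156], [-0.156, -0.001, 0.988], [0.006, -1.0, -0.0]]
[[-18.7, -3.2], [-18.9, -1.3], [-19.0, 0.6], [-18.8, 2.5], [-18.5, 4.3], [-18.0, 6.2], [-17.3, 7.9], [-16.4, 9.6], [-15.3, 11.2], [-14.1, 12.7], [-12.8, 14.0], [-11.3, 15.2], [-9.8, 16.3], [-8.1, 17.2], [-6.3, 17.9], [-4.5, 18.4], [-2.7, 18.8], [-0.8, 19.0]]
```

```bash
python3 -m inch '[{"ax":0,"ay":0,"az":0,"x":-18.7,"y":-3.2,"z":0,"hand":1},{"ax":0,"ay":0,"az":0,"x":-18.9,"y":-1.3,"z":0,"hand":1},{"ax":0,"ay":0,"az":0,"x":-19,"y":0.6,"z":0,"hand":1},{"ax":0,"ay":0,"az":0,"x":0,"y":0,"z":0,"hand":1}]'; python3 -m inch '[{"ax":0,"ay":0,"az":0,"x":-18.8,"y":2.5,"z":0,"hand":1},{"ax":0,"ay":0,"az":0,"x":-18.5,"y":4.3,"z":0,"hand":1},{"ax":0,"ay":0,"az":0,"x":-18,"y":6.2,"z":0,"hand":1},{"ax":0,"ay":0,"az":0,"x":0,"y":0,"z":0,"hand":1}]'; python3 -c "
from h import *
st()"
```

```text
time: 60.62
eef_pos: [0.625, -0.0209, 0.2614]
tcp_rot: [0.706, -0.053, 0.057, -0.704]
contact_force: [-2.1, -1.9, 7.7]
opening: 0.124
time: 60.95
eef_pos: [0.5686, -0.0123, 0.246]
tcp_rot: [0.706, -0.055, 0.055, -0.704]
contact_force: [-4.8, -2.7, 6.4]
opening: 0.121
t 60.95 p [ 0.5686 -0.0123  0.246 ] op 0.121 F [-4.8 -2.7  6.4] q [-0.2   0.05  1.84 -0.    1.25 -0.04]
[[0.988, -0.001, 0.155], [-0.155, -0.003, 0.988], [-0.001, -1.0, -0.003]]
```

```bash
python3 -m inch '[{"ax":0,"ay":0,"az":0,"x":-17.3,"y":7.9,"z":0,"hand":1},{"ax":0,"ay":0,"az":0,"x":-16.4,"y":9.6,"z":0,"hand":1},{"ax":0,"ay":0,"az":0,"x":-15.3,"y":11.2,"z":0,"hand":1},{"ax":0,"ay":0,"az":0,"x":0,"y":0,"z":0,"hand":1}]'; python3 -m inch '[{"ax":0,"ay":0,"az":0,"x":-14.1,"y":12.7,"z":0,"hand":1},{"ax":0,"ay":0,"az":0,"x":-12.8,"y":14,"z":0,"hand":1},{"ax":0,"ay":0,"az":0,"x":-11.3,"y":15.2,"z":0,"hand":1},{"ax":0,"ay":0,"az":0,"x":0,"y":0,"z":0,"hand":1}]'; python3 -c "
from h import *
st(); s=get_state(); p=s['eef_pos']; hh=blk(.085,0,0)[:2]; print((hh-p[:2])@BX, np.arctan2(p[2]+.004-.075,(hh-p[:2])@BX))"
```

```text
time: 61.28
eef_pos: [0.5194, -0.0047, 0.2148]
tcp_rot: [0.706, -0.057, 0.053, -0.704]
contact_force: [-4.9, -4.3, 0.8]
opening: 0.122
time: 61.62
eef_pos: [0.4829, 0.0009, 0.1714]
tcp_rot: [0.706, -0.055, 0.055, -0.704]
contact_force: [2.0, -5.6, -6.7]
opening: 0.121
t 61.62 p [0.4829 0.0009 0.1714] op 0.121 F [ 2.  -5.6 -6.7] q [-0.21 -0.07  2.1  -0.    1.11 -0.05]
[[0.988, -0.001, 0.155], [-0.155, -0.004, 0.988], [-0.001, -1.0, -0.004]]
0.16009912135332968 0.5601261334848117
```

```bash
python3 -m inch '[{"ax":0,"ay":0,"az":0,"x":-9.8,"y":16.3,"z":0,"hand":1},{"ax":0,"ay":0,"az":0,"x":-8.1,"y":17.2,"z":0,"hand":1},{"ax":0,"ay":0,"az":0,"x":-6.3,"y":17.9,"z":0,"hand":1},{"ax":0,"ay":0,"az":0,"x":0,"y":0,"z":0,"hand":1}]'; python3 -m inch '[{"ax":0,"ay":0,"az":0,"x":-3.5,"y":14,"z":0,"hand":1},{"ax":0,"ay":0,"az":0,"x":-2,"y":14,"z":0,"hand":1},{"ax":0,"ay":0,"az":0,"x":0,"y":0,"z":0,"hand":1}]'; python3 -c "
from h import *
st(); s=get_state(); p=s['eef_pos']; hh=blk(.085,0,0)[:2]; print((hh-p[:2])@BX, np.arctan2(p[2]+.004-.075,(hh-p[:2])@BX))"
```

```text
time: 61.95
eef_pos: [0.4605, 0.0044, 0.1201]
tcp_rot: [0.706, -0.054, 0.056, -0.704]
contact_force: [4.7, -6.8, -6.1]
opening: 0.122
time: 62.2
eef_pos: [0.4549, 0.0053, 0.0927]
tcp_rot: [0.706, -0.055, 0.055, -0.704]
contact_force: [0.6, -6.2, -3.9]
opening: 0.123
t 62.2 p [0.4549 0.0053 0.0927] op 0.123 F [ 0.6 -6.2 -3.9] q [-0.21 -0.02  2.22 -0.    0.94 -0.05]
[[0.988, 0.0, 0.155], [-0.155, -0.003, 0.988], [0.001, -1.0, -0.003]]
0.18839388322034106 0.11479283152309722
```

Go down in small steps until a firm stop.

```bash
for i in 1 2 3; do python3 -m inch '[{"ax":0,"ay":0,"az":0,"x":-0.5,"y":4,"z":0,"hand":1},{"ax":0,"ay":0,"az":0,"x":0,"y":4,"z":0,"hand":1},{"ax":0,"ay":0,"az":0,"x":0,"y":0,"z":0,"hand":1}]' | grep -E 'pos|force'; done
```

```text
eef_pos: [0.4542, 0.0054, 0.0859]
contact_force: [-1.1, -6.9, -2.4]
eef_pos: [0.4535, 0.0055, 0.0778]
contact_force: [-2.4, -6.2, -2.8]
eef_pos: [0.4532, 0.0056, 0.0699]
contact_force: [-2.1, -6.4, -2.1]
```

```bash
for i in 1 2 3; do python3 -m inch '[{"ax":0,"ay":0,"az":0,"x":0,"y":2,"z":0,"hand":1},{"ax":0,"ay":0,"az":0,"x":0,"y":1,"z":0,"hand":1},{"ax":0,"ay":0,"az":0,"x":0,"y":0,"z":0,"hand":1}]' | grep -E 'pos|force'; done
```

```text
eef_pos: [0.4532, 0.0056, 0.0673]
contact_force: [-2.2, -5.9, 0.3]
eef_pos: [0.4531, 0.0056, 0.0656]
contact_force: [-7.0, -6.3, 10.6]
eef_pos: [0.4532, 0.0056, 0.0654]
contact_force: [-17.0, -5.3, 30.2]
```

```bash
python3 -m inch '[{"ax":0,"ay":0,"az":0,"x":0,"y":-1.5,"z":0,"hand":1},{"ax":0,"ay":0,"az":0,"x":0,"y":0,"z":0,"hand":0.3},{"ax":0,"ay":0,"az":0,"x":0,"y":0,"z":0,"hand":0.3},{"ax":0,"ay":0,"az":0,"x":0,"y":0,"z":0,"hand":0.3},{"ax":0,"ay":0,"az":0,"x":0,"y":0,"z":0,"hand":0.3}]'; python3 -m inch '[{"ax":0,"ay":0,"az":0,"x":0,"y":-20,"z":0,"hand":0.3},{"ax":0,"ay":0,"az":0,"x":0,"y":-30,"z":0,"hand":0.3},{"ax":0,"ay":0,"az":0,"x":0,"y":-30,"z":0,"hand":0.3},{"ax":0,"ay":0,"az":0,"x":0,"y":-35,"z":0,"hand":0.3},{"ax":0,"ay":0,"az":0,"x":0,"y":-35,"z":0,"hand":0.3}]'; for i in 1 2; do python3 -m inch '[{"ax":0,"ay":0,"az":0,"x":5,"y":0,"z":-35,"hand":0.3},{"ax":0,"ay":0,"az":0,"x":5,"y":0,"z":-35,"hand":0.3},{"ax":0,"ay":0,"az":0,"x":5,"y":0,"z":-35,"hand":0.3},{"ax":0,"ay":0,"az":0,"x":5,"y":0,"z":-35,"hand":0.3},{"ax":0,"ay":0,"az":0,"x":5,"y":0,"z":-35,"hand":0.3}]'|head -2; done
python3 - <<'E'
from h import *
t=cam('top','top12.png'); s=cam('side','side12.png')
a=redends(t);b=redends(s); p,e=tri(t,a[1],s,b[1]); print(a[2],b[2],p,e,'th',np.arcsin((p[2]-.075)/.19))
A=cv2.imread('pics/top12.png')[110:370,110:530]; B=cv2.imread('pics/side12.png')[150:450,200:450]
cv2.imwrite('pics/c12.png',np.hstack([cv2.resize(A,(485,300)),B]))
E
```

```text
time: 64.12
eef_pos: [0.4541, 0.007, 0.063]
tcp_rot: [-0.705, 0.055, -0.056, 0.705]
contact_force: [-0.1, -0.2, 0.6]
opening: 0.349
time: 64.53
eef_pos: [0.4535, 0.0071, 0.2142]
tcp_rot: [-0.705, 0.055, -0.055, 0.705]
contact_force: [0.8, 0.2, -0.5]
opening: 0.353
time: 64.95
eef_pos: [0.4514, -0.1712, 0.2134]
time: 65.37
eef_pos: [0.4488, -0.3482, 0.2129]
397 325 [0.45400181 0.00996003 0.07906255] 0.00022968249466304538 th 0.02138349388148527
```

View pics/c12.png

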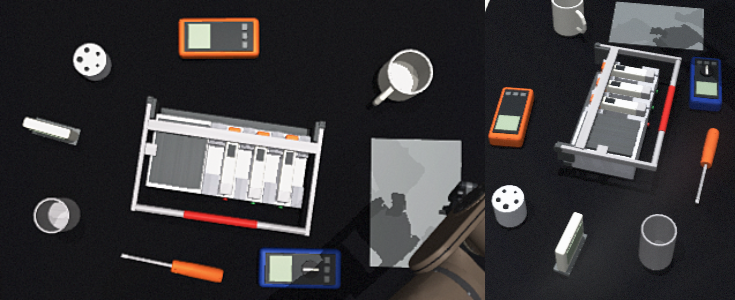

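```bash
python3 -c "
from plant import sign_off
print(sign_off())"
```

```text
the job is handed in; nothing more can be done
None
```

The soak block is charged and the job is handed in at about 65 s of the 210 s allowed. I opened the lever to about 1.79 rad, poured the tags and stood the empty beaker back up. I then laid the three sticks in their sockets, shut the lever onto its stop and moved the arm clear.

**Last checks:**
- **Lever:** about 0.02 rad by the cameras, against a limit of 0.06. It met a firm stop with about 30 N of push.
- **Sticks:** before closing, all three looked flat and centred in their own sockets. This was judged from the pictures; I did not measure their positions.
- **Tags:** all the tags I could see were in the well. Four or five showed, one possibly stacked on another, so the count of 5 or 6 is not confirmed. No blue was left in the beaker or found on the bench.
- **Beaker:** upright and empty.
- **Other instruments:** they look unmoved in the pictures, but I did not measure them.

**What went wrong on the way:**
- **First stick grasp failed:** the back stick had been knocked up against the middle one, and an open finger came down on it with about 55 N. That was under the 120 N wrist limit. I took the 40 N limit to cover the arm and gripper body, not the fingers. I dragged the back stick clear and the later grasps went cleanly.
- **Lever opening:** about 39 N of sideways load built up partway through the swing, and I relieved it by correcting the path.

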